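# Make up a grind-gauge kit and a film-drawing kit

### The arm

A 7-joint arm with a two-finger parallel gripper is mounted at the origin on a cart in front of the work surface, level with it; the furniture and walls round the work are solid. World frame = base frame: x ahead of the robot, y to its left, z up, the work surface at z = 0. Lengths are in m, angles in rad, forces in N, time in s.
With the tool pointing down it reaches from about 0.4 to 0.875 m from the base axis. Payload 19.3 kg.
Tool frame: the origin (TCP) lies on the centre line of the jaws, within the pads' length; the fingertips stand 8 mm ahead of it and the grasp point (between the pads) lies 11 mm behind it (bot.tip_extent is the distance from the TCP to the fingertips, in m); x points along the fingers, y is the direction in which the jaws open and shut, and the axes are right-handed (so a half turn about x gives the same grasp; the last joint's range is limited). The gripper opens to 85 mm and grips with 20 to 120 N. Pads are 22 mm wide; open, the fingers measure 114 mm over their backs; the gripper's body (76 mm by 85 mm) begins 54 mm behind the grasp point. The pads swing forward as they close: fully open they stand 13 mm farther back than shut.
Start: joints at [-0.07, 0.521, -0.036, 1.599, 0.021, 1.021, -0.113], TCP at [0.625, -0, 0.239] pointing down, gripper open.
Joint ranges: [-2.91, 2.91], [-0.3, 2.13], [-1.5, 1.42], [0.17, 2.43], [-1.26, 4.41], [0.16, 1.93], [-2.52, 2.52]. Speed limits (rad/s): [1.89, 1.89, 2.39, 2.39, 3.01, 3.01, 3.01].

### API

Orientations are given as [roll, pitch, yaw] about the fixed x, y, z axes, in that order (R = Rz(yaw) Ry(pitch) Rx(roll)).
In Python, from workcell import sensors, imaging, order, bot gives the robot as it stands.
- The arm moves only by the tool arm_command, never from a script. Its argument "commands" is a list of rows, each an object of numbers: "dx", "dy", "dz": the shift along the tool's x, y, z in cm; "twist": the turn about the tool's x in rad. A call has 1 to 12 rows; each row is the pose to reach, as a shift and turn from the pose measured when the call began, along the tool's axes at that moment; what a row does not reach only later rows make up. A row lasts 1/12 s, in which the tool goes at most 41.7 mm and 7.16 degrees, less where a joint would pass 70% of its speed; a pose out of reach is approached as far as the arm can. A call with a gripper value outside its range is refused whole. "grip" is the closure, from -1 (fully open) to 1 (shut), set as the call begins (left out, the last holds). The fingers move at their own pace and stop on an object; "squeeze" is the grip in N (left out, the last holds). Time passes only in rows, so rows that repeat a pose let the fingers close. It gives the time, the measured TCP pose, the force and the opening at its end, in the units of the state.
- sensors.observe(): the state, without advancing time (a new reading comes with each control period).
- imaging.grab_frame(name): name is "scene" or "side" or "wrist"; returns the picture (480x640x3 uint8, red, green, blue); there is no depth.
- imaging.camera_info(name): a dict with "fx", "fy", "cx", "cy" (pixels), "origin" and "attitude" of the camera in the world. Camera axes: x right, y down, z forward; pixel columns grow to the right and rows downward; lengths in m; the calibration is good to about 2 mm. The wrist camera is an equidistant fisheye: a pixel r from the principal point sees the ray r / f radians off the axis. A picture is of the moment at which its call begins: read the wrist's pose just before it. camera_info takes no time and is no camera call; for the wrist camera it gives the pose at the moment of the call.
- order.job_done(): hands the job in, once; it reports no verdict.
The state is a dict: "clock": time; "qpos": joint angles; "qd": joint speeds; "joint_efforts": joint torques, N m; "position": TCP position; "tool_rot": TCP orientation; "force": force on the tool from outside, world axes, zero at the start; "moment": the same for the moment, N m; "grip_width": finger opening in m.
Only numpy, scipy, OpenCV 4.12 (cv2) and the standard library are available. Lean on these libraries where they do the work, as an engineer would, in place of code of your own. Each camera call takes 0.05 s, during which the arm holds its last target.

### The job

Make up the two test kits in the trays. The tray that already holds the long flat gauge block gets the flat scraper and the small cup; the other tray gets the frame applicator, the large cup and the syringe: each centred on the rubber pad of its own shape, long things lying along their pad (either way round), cups standing upright. The small cup is nested in the large one: ease it out first, with a twist if it sticks, without lifting the large cup along with it, and never tip a cup over.

Things in the scene. Friction and masses are not known exactly. Their poses are not given: they have to be found in the camera images.
- gauge_tray: low steel kit tray 170 (x) x 200 (y) mm, fixed; lip 8 mm high; tops of its dark pads 7 mm above worktop. Origin: centre of underside; x away from the robot, y to its left. Holds a fixed steel gauge block, 60 x 170 mm along y, at x +48, its top 16 mm above worktop. Scraper pad: rectangle 50 (x) x 102 (y) mm, centre x -38, y +38 mm. Small cup pad: round, 48 mm across, centre x -38, y -62 mm.
- plain_tray: low steel kit tray without gauge block, 170 (x) x 200 (y) mm, fixed; lip 8 mm high; tops of its dark pads 7 mm above worktop. Origin: centre of underside; x away from the robot, y to its left. Applicator pad: rectangle 62 (x) x 96 (y) mm, centre x -38, y +38 mm. Large cup pad: round, 62 mm across, centre x -38, y -62 mm. Syringe pad: 42 (x) x 128 (y) mm, centre x +45, y 0.
- scraper: flat steel scraper blade, a plain bar 38 (x) by 90 (y) by 6 mm thick, lying flat, 160 g. Origin: centre of the underside; y along its length. Grip it across its 38 mm width.
- applicator: steel frame applicator, an open rectangular frame 50 (x) by 84 (y) by 22 mm high, 300 g; two end blocks 12 mm thick at y = -36 and +36 mm, and two long bars 10 mm thick at x = -20 and +20 mm. Origin: centre of the underside; y along its length. Grip it across its 50 mm width.
- dosing_syringe: white plastic syringe lying on its side, 115 mm long (y), finger flange 29 mm wide and high, barrel about 22 mm thick, 18 g; its y points from the plunger to the nozzle. Origin: on the support under the middle of its length and width, the barrel's axis about 15 mm above it. Grip the barrel near the origin across x, about 15 mm above the support.
- large_cup: white plastic cup, low and wide, open at the top, 36 mm high, 62 mm across the rim and 50 mm at the foot, wall 2.5 mm, inner floor 3 mm up, 50 g. Origin: centre of the underside, z up. It stands on the worktop at the start with the small cup nested in it.
- small_cup: white plastic cup, tall and slim, open at the top, 56 mm high, 44 mm across the rim and 34 mm at the foot, wall 2.5 mm, 30 g. Origin: centre of the underside, z up. At the start it stands loosely on the inner floor of the large cup, its rim 23 mm above the large cup's rim.
- disperser: tall dark blue mixer, fixed, part of the room; go round in front of it. Two floor legs, 46 mm high, run to x = -220 mm at y about +210 and -262 mm, either side of the loose things; pot on boards, spindle and clamp rods stand at x = -150 to 0, the motor hangs above them from 0.3 m up. Origin: on the worktop, middle of the base; x away from the robot, y to its left.
Things that resemble listed ones, but are neither listed nor needed, are in the scene too. Leave any turquoise look-alike of the small_cup alone.

How it is judged:
By the outcome, as a careful person would: the job done as asked, in the order asked, and still so for the second after the job is handed in, with the robot touching nothing.
It also fails if it takes over 144 s, if anything falls off the work surface, if the arm or the gripper's body presses on something with over 40 N, if the wrist force passes 120 N, or if a joint passes its speed limit or range.

## Working session

There is one attempt and no reset: what is moved stays moved. The work goes in short steps, Python scripts to look and compute and a tool call to move; the robot and the scene stay as the last step left them, time stands still between calls to the robot, and variables do not carry over. Pictures are saved under pics/ and viewed, and the job is handed in when it is done.

Besides the shell and the picture viewer there is one more tool, called after "Request:" as a command line: name --argument value ..., lists and objects as JSON in quotes. arm_command: Moves the arm, as the interface text tells. Its arguments: {"type":"object","properties":{"commands":{"type":"array"},"grip":{"type":"number"},"squeeze":{"type":"number"}},"required":["commands"]}

```bash
ls; mkdir -p pics; python3 - <<'E'
from workcell import sensors, imaging, order, bot
import cv2
for n in ["scene","side","wrist"]:
    print(n,imaging.camera_info(n))
    cv2.imwrite(f"pics/{n}0.png",imaging.grab_frame(n)[:,:,::-1])
print(sensors.observe()); print(bot.tip_extent)
E
```

```text
pics
scene {'fx': 596.3385641403556, 'fy': 596.3385641403556, 'cx': 312.8892811609796, 'cy': 239.32538531495481, 'origin': array([-0.32143095,  0.73429956,  0.64316512]), 'attitude': array([-2.0498576 , -0.02405862, -2.21669091])}
side {'fx': 480.58010750131996, 'fy': 480.58010750131996, 'cx': 314.9232824749821, 'cy': 237.42237673019005, 'origin': array([ 0.28016372, -0.76008238,  0.71152899]), 'attitude': array([-2.24164739,  0.01179256, -0.35518153])}
wrist {'fx': 371.64829954431775, 'fy': 371.64829954431775, 'cx': 319.55358797174034, 'cy': 243.4529315278363, 'origin': array([0.6242227 , 0.07798471, 0.37324   ]), 'attitude': array([2.83532286e+00, 2.05932422e-03, 3.71236391e-04])}
{'clock': 0.15, 'qpos': array([-0.07021417,  0.5218555 , -0.03629797,  1.5998425 ,  0.02121056,
        1.02110673, -0.11283675]), 'qd': array([ 9.42429289e-04, -2.35497155e-03, -5.39114358e-05, -2.90880767e-04,
        1.50195728e-03, -1.88239608e-04,  5.69607004e-04]), 'joint_efforts': array([ 4.00798544e-04, -9.27376485e+01,  1.98035471e+00, -3.70049715e+01,
        1.79930578e-02,  6.46477114e-03, -1.41420460e-05]), 'position': array([ 6.24769070e-01, -3.91474467e-05,  2.38884117e-01]), 'tool_rot': array([-1.47579205,  1.56996928, -3.04664393]), 'force': array([ 0.88734076, -0.17704793, -0.19587936]), 'moment': array([ 0.01387534, -0.0225472 ,  0.00470815]), 'grip_width': 0.08548479256901265}
0.008
```

View pics/scene0.png

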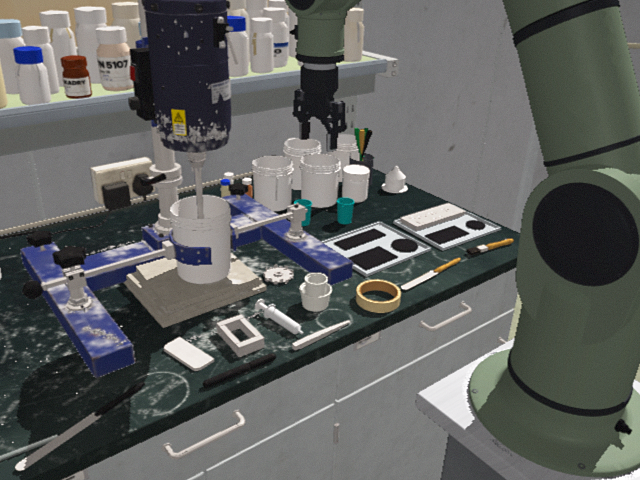

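View pics/side0.png

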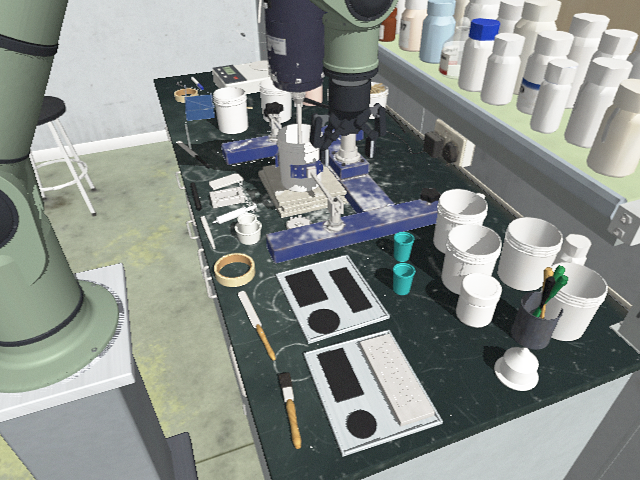

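View pics/wrist0.png

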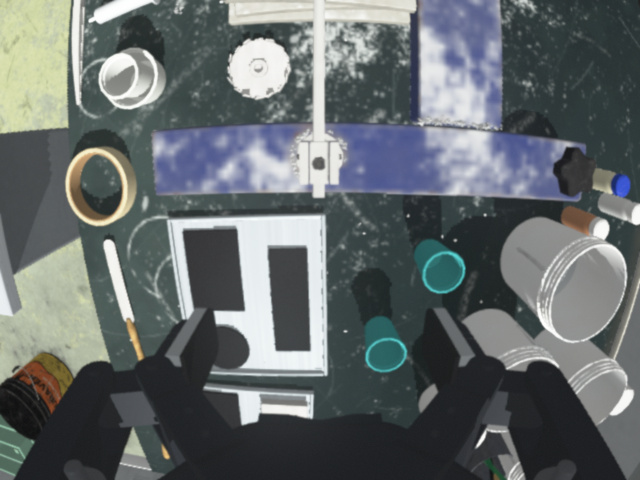

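The side view shows the plain tray around (333,297), the gauge tray around (372,390) and the nested cups at (248,228). The scene view shows the scraper at (189,352), applicator at (240,335), syringe at (279,317) and cups at (316,292). I'll write the helpers and build top-down rectified pictures next.

```bash
cat > h.py <<'E'
import numpy as np, cv2
from scipy.spatial.transform import Rotation as R
from workcell import sensors, imaging, order, bot
def rot(a): return R.from_euler('xyz',a).as_matrix()
def ray(n,uv,ci):
    uv=np.atleast_2d(np.array(uv,float)); x=(uv[:,0]-ci['cx'])/ci['fx']; y=(uv[:,1]-ci['cy'])/ci['fy']
    if n=='wrist':
        t=np.hypot(x,y); s=np.where(t>1e-9,np.sin(t)/np.maximum(t,1e-9),1); d=np.c_[x*s,y*s,np.cos(t)]
    else: d=np.c_[x,y,np.ones_like(x)]
    return d@rot(ci['attitude']).T
def p2w(n,uv,z,ci):
    d=ray(n,uv,ci); o=np.array(ci['origin']); return (o+d*((z-o[2])/d[:,2])[:,None])[:,:2]
def proj(n,P,ci):
    P=np.atleast_2d(P); c=(P-np.array(ci['origin']))@rot(ci['attitude'])
    if n=='wrist':
        r=np.hypot(c[:,0],c[:,1]); t=np.arctan2(r,c[:,2]); k=t/np.maximum(r,1e-9); x,y=c[:,0]*k,c[:,1]*k
    else: x,y=c[:,0]/c[:,2],c[:,1]/c[:,2]
    return np.c_[ci['cx']+ci['fx']*x,ci['cy']+ci['fy']*y]
def top(n,img,ci,z,x0,x1,y0,y1,s):
    """top-down: image right=+x... col=(x-x0)*s, row=(y1-y)*s"""
    W,H=int((x1-x0)*s),int((y1-y0)*s)
    X,Y=np.meshgrid(x0+(np.arange(W)+.5)/s,y1-(np.arange(H)+.5)/s)
    uv=proj(n,np.c_[X.ravel(),Y.ravel(),np.full(X.size,z)],ci).astype(np.float32)
    return cv2.remap(img,uv[:,0].reshape(H,W),uv[:,1].reshape(H,W),cv2.INTER_LINEAR)
def grab(n,tag):
    ci=imaging.camera_info(n); im=imaging.grab_frame(n)[:,:,::-1].copy()
    cv2.imwrite(f'pics/{tag}.png',im); np.save(f'pics/{tag}.npy',np.array([ci],dtype=object),allow_pickle=True)
    return im,ci
def load(tag): return cv2.imread(f'pics/{tag}.png'),np.load(f'pics/{tag}.npy',allow_pickle=True)[0]
def grid(t,x0,y1,s,step=.05):
    H,W=t.shape[:2]
    for k in range(-40,60):
        c=int((k*step-x0)*s); r=int((y1-k*step)*s)
        if 0<=c<W: cv2.line(t,(c,0),(c,H),(0,255,255) ,1); cv2.putText(t,f'{k*step:.2f}',(c+1,10),0,.35,(0,0,255),1)
        if 0<=r<H: cv2.line(t,(0,r),(W,r),(0,255,255),1); cv2.putText(t,f'{k*step:.2f}',(1,r-1),0,.35,(0,0,255),1)
    return t
E
python3 - <<'E'
from h import *
# use pics from first look
for n in ["scene","side","wrist"]:
    ci=imaging.camera_info(n); np.save(f'pics/{n}0.npy',np.array([ci],dtype=object))
    im=cv2.imread(f'pics/{n}0.png')
    b=dict(scene=(.35,.85,-.1,.5),side=(.35,.85,-.5,.1),wrist=(.35,.95,-.25,.3))[n]
    t=top(n,im,ci,0.007,*b,1000); cv2.imwrite(f'pics/{n}0t.png',grid(t,b[0],b[3],1000))
print(sensors.observe()['clock'])
E
```

```text
0.15
```

View pics/scene0t.png

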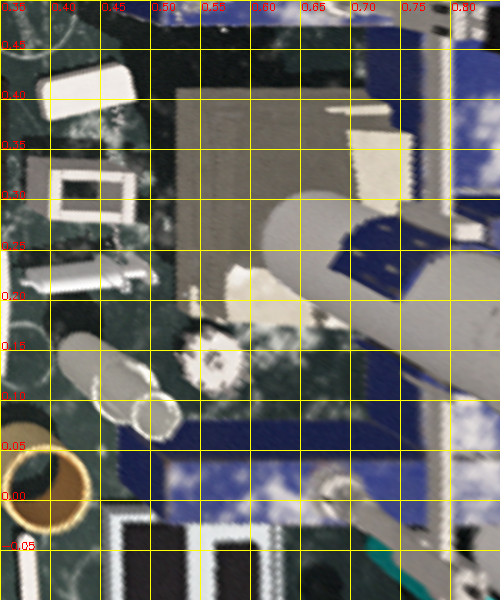

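View pics/side0t.png

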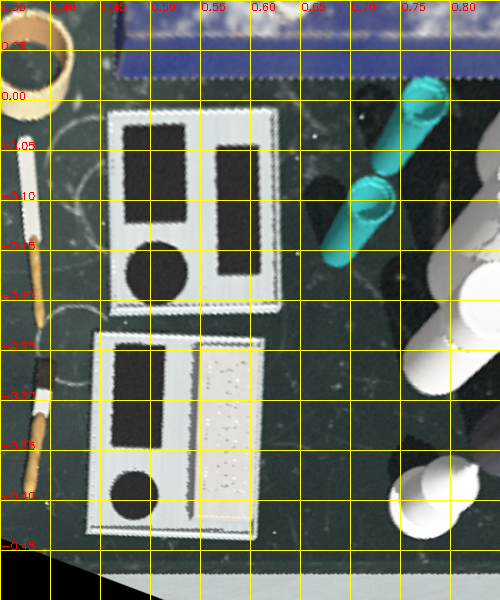

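View pics/wrist0t.png

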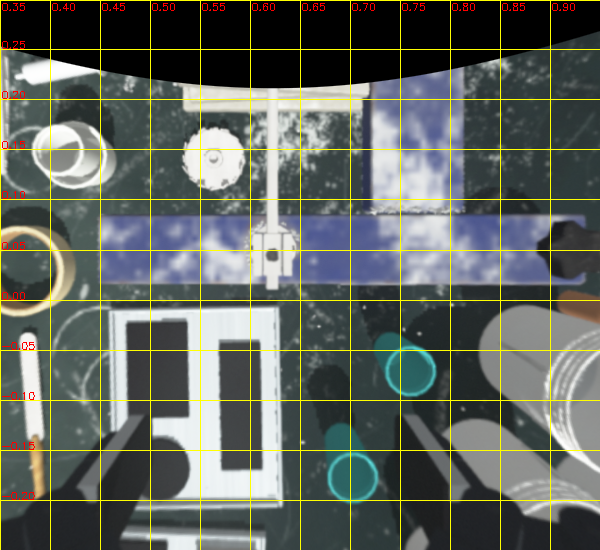

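```bash
cat >> h.py <<'E'
def plan(xyz,jaw=None,show=True):
    """world target TCP, jaw=world yaw angle (deg) of tool y axis -> rows dx,dy,dz (cm), twist"""
    s=sensors.observe(); M=rot(s['tool_rot']); p=np.array(s['position'])
    d=M.T@(np.array(xyz)-p)*100
    yaw=np.degrees(np.arctan2(M[1,1],M[0,1])); out=f"d={d.round(2)}"
    if jaw is not None:
        e=(jaw-yaw+180)%360-180   # wanted world-z turn; tool x is down -> twist=-e
        out+=f" twist={np.radians(-e):.3f} or {np.radians(-e-np.sign(-e)*180):.3f}"
    print(out,'pos',p.round(4),'yaw %.1f'%yaw,'tilt',M[:,0].round(3),'q',np.round(s['qpos'],2),'F',np.round(s['force'],1),'w %.4f'%s['grip_width'],'t',s['clock'])
E
python3 - <<'E'
from h import *
print(dir(bot)); print(rot(sensors.observe()['tool_rot']).round(3)); plan([.44,.12,.28],0)
E
```

```text
['IKError', '__class__', '__delattr__', '__dict__', '__dir__', '__doc__', '__eq__', '__format__', '__ge__', '__getattribute__', '__getstate__', '__gt__', '__hash__', '__init__', '__init_subclass__', '__le__', '__lt__', '__module__', '__ne__', '__new__', '__reduce__', '__reduce_ex__', '__repr__', '__setattr__', '__sizeof__', '__str__', '__subclasshook__', '__weakref__', 'tip_extent']
[[-0.001  1.    -0.   ]
 [-0.    -0.    -1.   ]
 [-1.    -0.001  0.   ]]
d=[ -4.1  -18.48 -12.  ] twist=-0.000 or 3.142 pos [ 0.6248 -0.      0.2389] yaw -0.0 tilt [-0.001 -0.    -1.   ] q [-0.07  0.52 -0.04  1.6   0.02  1.02 -0.11] F [ 0.9 -0.2 -0.2] w 0.0855 t 0.15
```

Request:
arm_command --commands '[{"dx": -4,"dy": -18.5,"dz": -10},{"dx": -4,"dy": -18.5,"dz": -10},{"dx": -4,"dy": -18.5,"dz": -10},{"dx": -4,"dy": -18.5,"dz": -10},{"dx": -4,"dy": -18.5,"dz": -10},{"dx": -4,"dy": -18.5,"dz": -10},{"dx": -4,"dy": -18.5,"dz": -10},{"dx": -4,"dy": -18.5,"dz": -10}]'

```text
validation failed for argument at $.co...
```

```bash
python3 - <<'E'
from h import *
im,ci=grab('wrist','w1')
plan([.44,.12,.28],0)
b=(.3,.7,.0,.5)
t=top('wrist',im,ci,0.0,*b,1200); cv2.imwrite('pics/w1t.png',grid(t,b[0],b[3],1200))
E
```

```text
d=[ -4.09 -18.48 -12.  ] twist=-0.000 or 3.142 pos [ 0.6248 -0.      0.239 ] yaw -0.0 tilt [-0.001 -0.    -1.   ] q [-0.07  0.52 -0.04  1.6   0.02  1.02 -0.11] F [ 0.2 -0.1 -0.5] w 0.0855 t 0.2
```

View pics/w1.png

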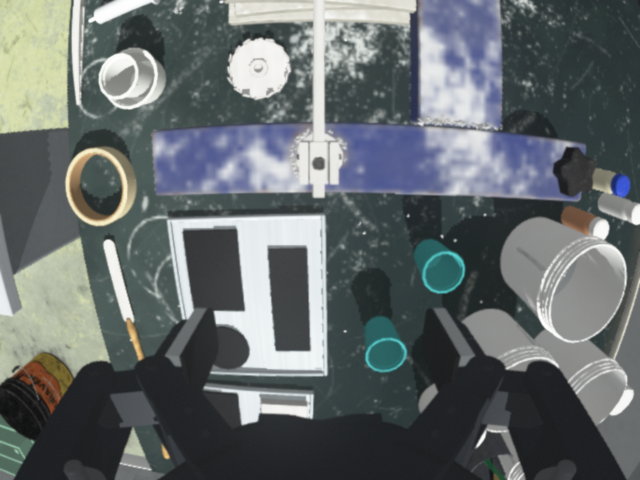

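View pics/w1t.png

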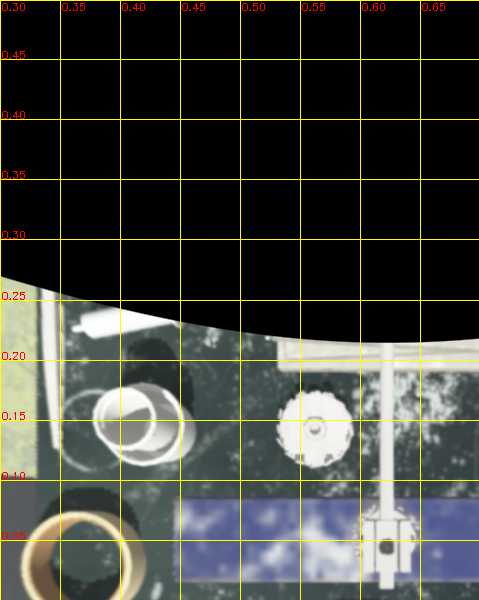

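The move call was refused, so the arm stayed put. I'll retry with every key in each row.

Request:
arm_command --commands '[{"dx": -4,"dy": -18.5,"dz": -10,"twist": 0}]'

```text
clock: 0.28
position: [0.5914, 0.0164, 0.2447]
tool_rot: [-0.794, 1.568, -2.369]
force: [0.4, 1.4, 0.6]
grip_width: 0.0852
```

Request:
arm_command --commands '[{"dx": -3.5,"dy": -15,"dz": -9,"twist": 0},{"dx": -3.5,"dy": -15,"dz": -9,"twist": 0},{"dx": -3.5,"dy": -15,"dz": -9,"twist": 0},{"dx": -3.5,"dy": -15,"dz": -9,"twist": 0},{"dx": -3.5,"dy": -15,"dz": -9,"twist": 0},{"dx": -3.5,"dy": -15,"dz": -9,"twist": 0},{"dx": -3.5,"dy": -15,"dz": -9,"twist": 0}]'

```text
clock: 0.87
position: [0.442, 0.1071, 0.2802]
tool_rot: [-0.445, 1.569, -2.019]
force: [0.1, -0.3, -0.7]
grip_width: 0.0857
```

```bash
python3 - <<'E'
from h import *
im,ci=grab('wrist','w2')
plan([.44,.12,.28],0)
b=(.3,.7,.0,.5)
t=top('wrist',im,ci,0.0,*b,1200); cv2.imwrite('pics/w2t.png',grid(t,b[0],b[3],1200))
E
```

```text
d=[-0.02 -0.25 -1.33] twist=-0.004 or 3.137 pos [0.4424 0.1067 0.2798] yaw -0.3 tilt [-0.001 -0.002 -1.   ] q [-0.28  0.2  -0.1   1.97  0.03  0.97 -0.4 ] F [-0.   0.   1.2] w 0.0855 t 0.9167
```

View pics/w2.png

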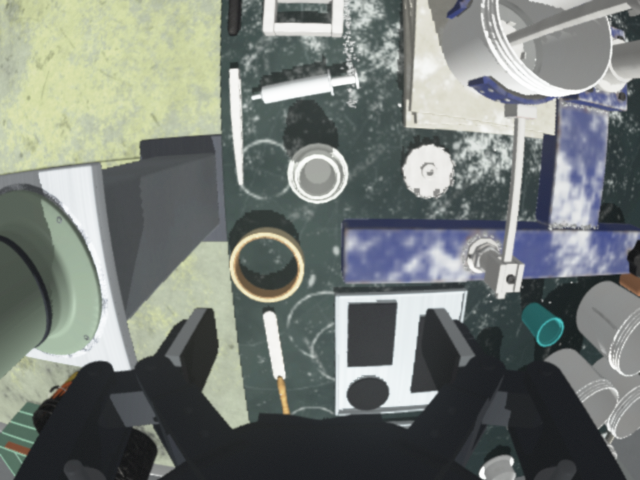

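View pics/w2t.png

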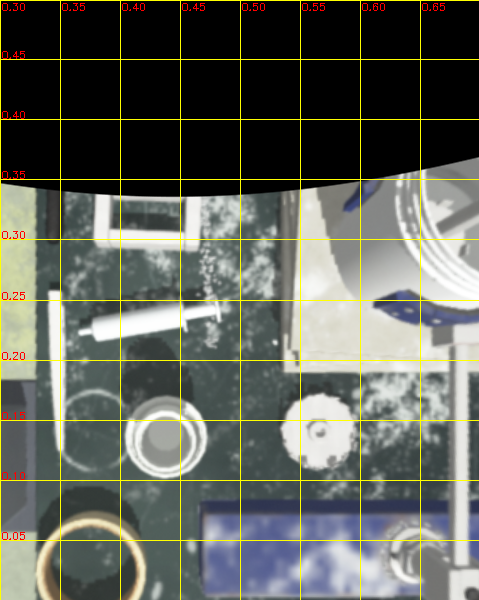

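```bash
python3 - <<'E'
from h import *
im,ci=load('w2')
b=(.36,.50,.07,.20)
t1=top('wrist',im,ci,0.059,*b,4000);t2=top('wrist',im,ci,0.036,*b,4000)
cv2.imwrite('pics/c1.png',grid(t1,b[0],b[3],4000,.01)); cv2.imwrite('pics/c2.png',grid(t2,b[0],b[3],4000,.01))
E
```

```text
(no output)
```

View pics/c1.png

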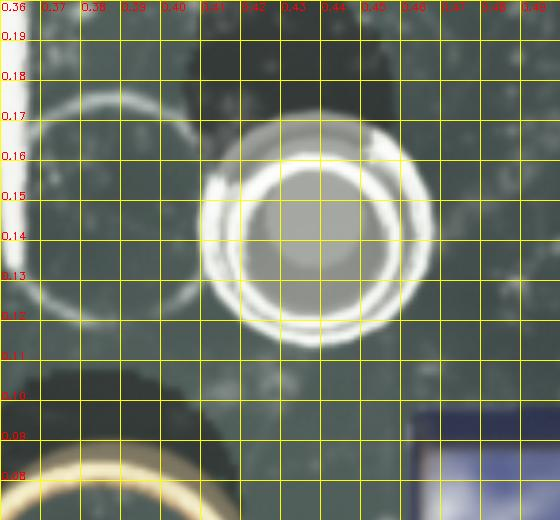

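View pics/c2.png

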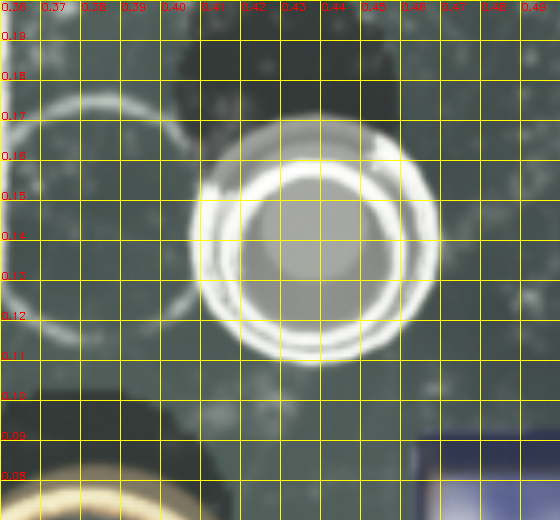

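Wrist view: the small cup's rim and the large cup's rim are concentric at about (318,172), which is world (0.438, 0.140). I'll close in on the small cup above the large rim.

Request:
arm_command --commands '[{"dx": 3,"dy": -0.4,"dz": -3.3,"twist": 0},{"dx": 7,"dy": -0.4,"dz": -3.3,"twist": 0},{"dx": 11,"dy": -0.4,"dz": -3.3,"twist": 0},{"dx": 15,"dy": -0.4,"dz": -3.3,"twist": 0},{"dx": 18,"dy": -0.4,"dz": -3.3,"twist": 0},{"dx": 18,"dy": -0.4,"dz": -3.3,"twist": 0},{"dx": 18,"dy": -0.4,"dz": -3.3,"twist": 0}]'

```text
clock: 1.5
position: [0.4382, 0.1386, 0.0989]
tool_rot: [-0.919, 1.565, -2.495]
force: [1.2, 0.9, 0.9]
grip_width: 0.0855
```

```bash
python3 - <<'E'
from h import *
im,ci=grab('wrist','w3')
plan([.438,.14,.048],0)
b=(.36,.50,.07,.20)
t1=top('wrist',im,ci,0.059,*b,4000)
cv2.imwrite('pics/c1.png',grid(t1,b[0],b[3],4000,.01))
E
```

```text
d=[ 5.24 -0.09 -0.11] twist=-0.005 or 3.136 pos [0.439  0.139  0.1004] yaw -0.3 tilt [-0.002 -0.002 -1.   ] q [-0.36  0.49 -0.1   2.13  0.1   0.52 -0.54] F [ 0.4 -0.   1.1] w 0.0856 t 1.55
```

View pics/c1.png

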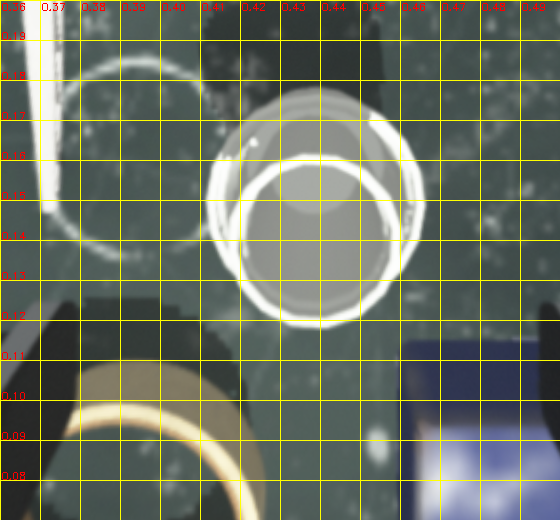

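View pics/w3.png

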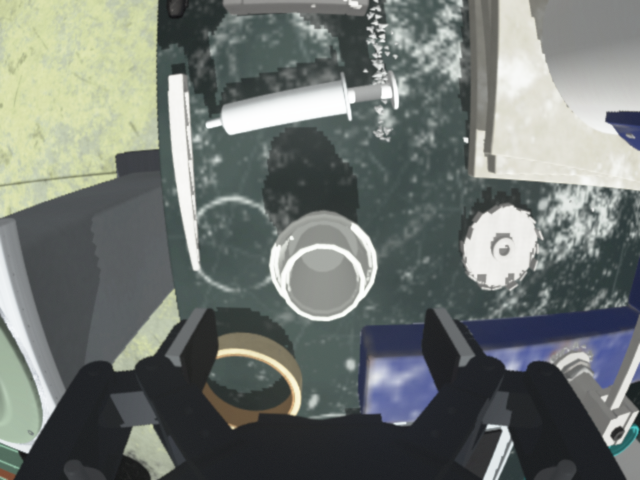

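The rim is confirmed at (322,283), world (0.438, 0.140). I'll descend and then close gently.

Request:
arm_command --commands '[{"dx": 2,"dy": -0.1,"dz": -0.1,"twist": 0},{"dx": 4,"dy": -0.1,"dz": -0.1,"twist": 0},{"dx": 5.2,"dy": -0.1,"dz": -0.1,"twist": 0},{"dx": 5.2,"dy": -0.1,"dz": -0.1,"twist": 0},{"dx": 5.2,"dy": -0.1,"dz": -0.1,"twist": 0}]'

```text
clock: 1.97
position: [0.4389, 0.14, 0.0499]
tool_rot: [-0.103, 1.569, -1.679]
force: [-0.5, 0.4, -0.1]
grip_width: 0.0852
```

Request:
arm_command --commands '[{"dx": 0,"dy": 0,"dz": 0,"twist": 0},{"dx": 0,"dy": 0,"dz": 0,"twist": 0},{"dx": 0,"dy": 0,"dz": 0,"twist": 0},{"dx": 0,"dy": 0,"dz": 0,"twist": 0},{"dx": 0,"dy": 0,"dz": 0,"twist": 0},{"dx": 0,"dy": 0,"dz": 0,"twist": 0},{"dx": 0,"dy": 0,"dz": 0,"twist": 0},{"dx": 0,"dy": 0,"dz": 0,"twist": 0},{"dx": 0,"dy": 0,"dz": 0,"twist": 0}]' --grip 0.3 --squeeze 20

```text
clock: 2.72
position: [0.4395, 0.1402, 0.0509]
tool_rot: [0.751, 1.569, -0.825]
force: [-1.8, -0.9, 19.8]
grip_width: 0.0429
```

```bash
python3 - <<'E'
from h import *
im,ci=grab('wrist','w4')
plan([.438,.14,.048],0)
E
```

```text
d=[ 0.29 -0.15  0.02] twist=-0.006 or 3.136 pos [0.4395 0.1402 0.0509] yaw -0.3 tilt [ 0.001 -0.001 -1.   ] q [-0.38  0.59 -0.08  2.15  0.12  0.4  -0.56] F [-1.8 -1.1 19.4] w 0.0428 t 2.7667
```

View pics/w4.png

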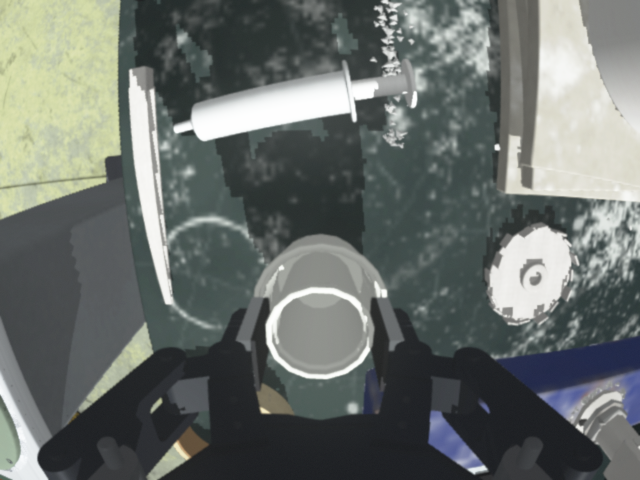

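Request:
arm_command --commands '[{"dx": -0.3,"dy": -0.1,"dz": 0,"twist": 0},{"dx": -0.3,"dy": -0.1,"dz": 0,"twist": 0},{"dx": -0.3,"dy": -0.1,"dz": 0,"twist": 0}]'

```text
clock: 3.02
position: [0.4386, 0.1403, 0.0541]
tool_rot: [1.017, 1.569, -0.559]
force: [0.6, 0.5, -1.4]
grip_width: 0.043
```

```bash
python3 - <<'E'
from h import *
im,ci=grab('side','s4')
plan([.438,.14,.048],0)
cv2.imwrite('pics/s4c.png',cv2.resize(im[150:280,180:330],None,fx=4,fy=4,interpolation=cv2.INTER_CUBIC))
E
```

```text
d=[ 0.59 -0.05  0.02] twist=-0.006 or 3.136 pos [0.4385 0.1402 0.0539] yaw -0.3 tilt [ 0.001 -0.001 -1.   ] q [-0.38  0.59 -0.08  2.15  0.12  0.41 -0.56] F [-0.9 -0.1 -1. ] w 0.0429 t 3.0667
```

View pics/s4c.png

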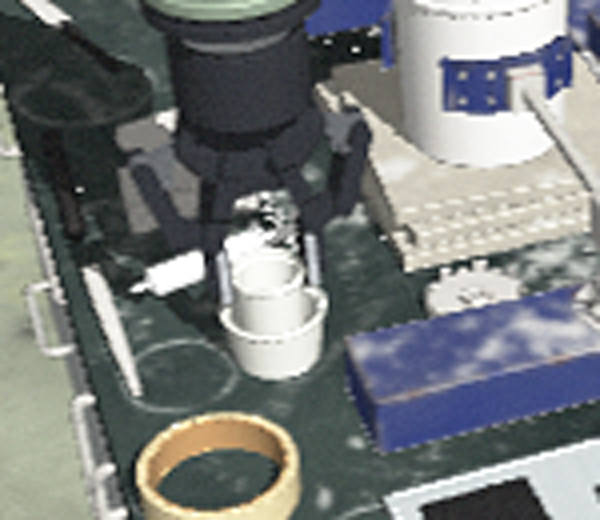

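Request:
arm_command --commands '[{"dx": -0.2,"dy": 0,"dz": 0,"twist": 0.08},{"dx": -0.4,"dy": 0,"dz": 0,"twist": 0.14},{"dx": -0.6,"dy": 0,"dz": 0,"twist": 0.06},{"dx": -0.8,"dy": 0,"dz": 0,"twist": -0.04},{"dx": -1.0,"dy": 0,"dz": 0,"twist": -0.08},{"dx": -1.0,"dy": 0,"dz": 0,"twist": 0}]'

```text
clock: 3.57
position: [0.4386, 0.1401, 0.0641]
tool_rot: [0.946, 1.569, -0.627]
force: [-0.1, 0.0, -1.1]
grip_width: 0.043
```

```bash
python3 - <<'E'
from h import *
im,ci=grab('side','s5')
plan([.438,.14,.048],0)
cv2.imwrite('pics/s5c.png',cv2.resize(im[150:280,180:330],None,fx=4,fy=4,interpolation=cv2.INTER_CUBIC))
E
```

```text
d=[ 1.59 -0.06  0.02] twist=-0.014 or 3.127 pos [0.4386 0.1402 0.0639] yaw -0.8 tilt [ 0.001 -0.001 -1.   ] q [-0.37  0.56 -0.09  2.15  0.11  0.43 -0.56] F [ 0.   1.3 -1.3] w 0.0423 t 3.6167
```

View pics/s5c.png

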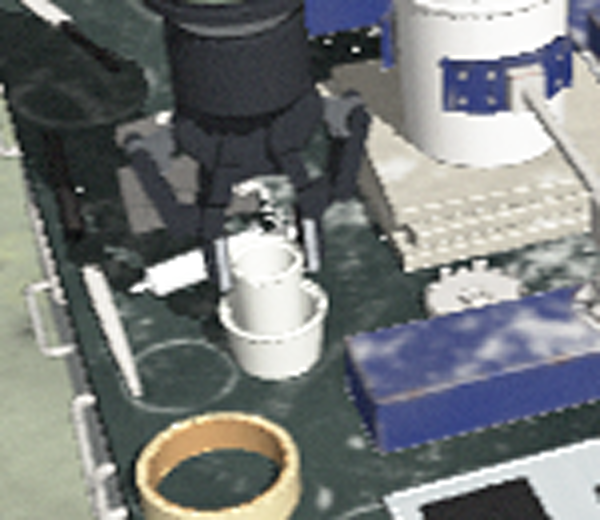

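The large cup stayed down and the small cup is sliding out. Next I'll lift it clear and measure the pads.

Request:
arm_command --commands '[{"dx": -1.5,"dy": 0,"dz": 0,"twist": 0},{"dx": -3,"dy": 0,"dz": 0,"twist": 0},{"dx": -5,"dy": 0,"dz": 0,"twist": 0},{"dx": -7,"dy": 0,"dz": 0,"twist": 0},{"dx": -9,"dy": 0,"dz": 0,"twist": 0},{"dx": -9,"dy": 0,"dz": 0,"twist": 0}]'

```text
clock: 4.12
position: [0.4397, 0.1407, 0.1568]
tool_rot: [1.698, 1.566, 0.114]
force: [1.0, 1.2, 0.9]
grip_width: 0.0428
```

```bash
python3 - <<'E'
from h import *
im,ci=grab('side','s6')
plan([.438,.14,.048],0)
cv2.imwrite('pics/s6c.png',cv2.resize(im[100:280,150:330],None,fx=3,fy=3,interpolation=cv2.INTER_CUBIC))
for n,b in (('side',(.42,.65,-.45,.01)),):
    im,ci=load('side0'); S=2000
    t=top(n,im,ci,.007,*b,S); g=cv2.cvtColor(t,cv2.COLOR_BGR2GRAY)
    cs,_=cv2.findContours((g<90).astype(np.uint8),cv2.RETR_LIST,cv2.CHAIN_APPROX_NONE)
    for c in cs:
        a=cv2.contourArea(c)/S/S*1e6
        if 1000<a<8000:
            (cx,cy),(w,h),an=cv2.minAreaRect(c); m=cv2.moments(c)
            print('area %.0f c (%.4f,%.4f) m (%.4f,%.4f) wh %.1f %.1f ang %.1f'%(a,b[0]+cx/S,b[3]-cy/S,b[0]+m['m10']/m['m00']/S,b[3]-m['m01']/m['m00']/S,w/S*1e3,h/S*1e3,an))
E
```

```text
d=[10.73 -0.17  0.06] twist=-0.014 or 3.128 pos [0.4392 0.1405 0.1553] yaw -0.8 tilt [ 0.004  0.    -1.   ] q [-0.35  0.39 -0.11  2.1   0.07  0.65 -0.53] F [ 1.  -0.4 -0.8] w 0.0427 t 4.1667
area 1717 c (0.4842,-0.3952) m (0.4842,-0.3952) wh 47.5 46.5 ang 82.9
area 4920 c (0.4879,-0.2954) m (0.4881,-0.2957) wh 50.1 103.0 ang 2.4
area 2950 c (0.5062,-0.1729) m (0.5064,-0.1732) wh 60.7 62.7 ang 42.7
area 1425 c (0.4444,-0.1098) m (0.4470,-0.1066) wh 78.6 27.5 ang 89.3
area 5158 c (0.5881,-0.1099) m (0.5881,-0.1099) wh 128.4 42.3 ang 89.0
area 5733 c (0.5045,-0.0731) m (0.5046,-0.0735) wh 97.7 61.5 ang 88.7
area 1699 c (0.4385,-0.0542) m (0.4363,-0.0482) wh 67.5 37.0 ang 90.0
```

View pics/s6c.png

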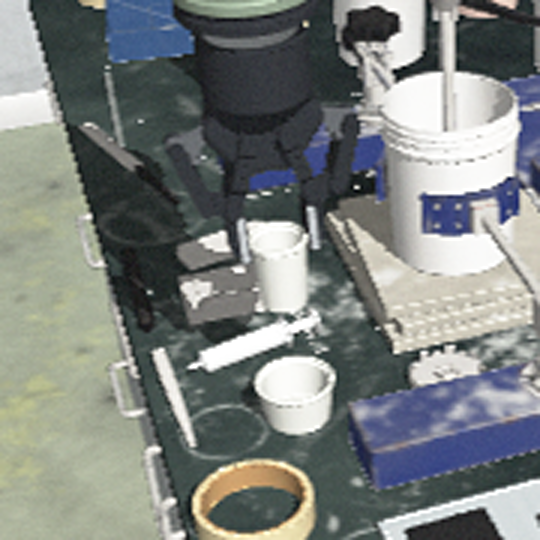

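```bash
python3 - <<'E'
from h import *
im,ci=grab('wrist','w7')
s=sensors.observe(); M=rot(s['tool_rot']); p=s['position']; w=s['grip_width']/2
big=cv2.resize(im,None,fx=2,fy=2,interpolation=cv2.INTER_CUBIC)
for a,col in ((.008,(0,0,255)),(.0,(0,255,0)),(-.011,(255,0,0))):
  for y in (w,-w):
    for z in (-.011,.011):
        uv=proj('wrist',p+M@np.array([a,y,z]),ci)[0]*2; cv2.circle(big,tuple(int(v) for v in uv),3,col,1)
cv2.imwrite('pics/w7b.png',big[450:960,300:980])
# tool-frame camera pose
print((M.T@(np.array(ci['origin'])-p)).round(4), R.from_matrix(M.T@rot(ci['attitude'])).as_euler('xyz',degrees=True).round(2))
E
```

```text
[-0.1355 -0.0003 -0.0781] [7.249e+01 3.000e-02 9.003e+01]
```

View pics/w7b.png

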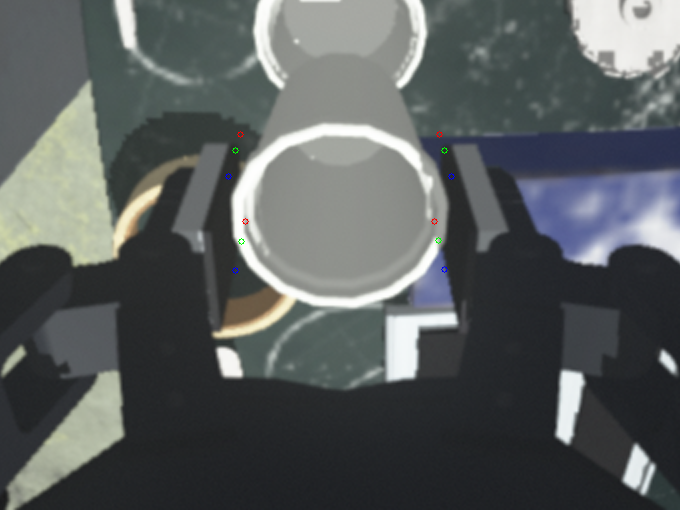

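Request:
arm_command --commands '[{"dx": -3,"dy": 0.4,"dz": 3,"twist": 0},{"dx": -6,"dy": 0.8,"dz": 6,"twist": 0},{"dx": -8,"dy": 1.2,"dz": 9.5,"twist": 0},{"dx": -9.5,"dy": 1.6,"dz": 13.5,"twist": 0},{"dx": -9.5,"dy": 2,"dz": 17.5,"twist": 0},{"dx": -9.5,"dy": 2.4,"dz": 21.5,"twist": 0},{"dx": -9.5,"dy": 2.8,"dz": 25.5,"twist": 0},{"dx": -9.5,"dy": 3.2,"dz": 29.5,"twist": 0},{"dx": -9.5,"dy": 3.6,"dz": 33.5,"twist": 0},{"dx": -9.5,"dy": 4,"dz": 37.5,"twist": 0},{"dx": -9.5,"dy": 4.3,"dz": 41,"twist": 0},{"dx": -9.5,"dy": 4.6,"dz": 44,"twist": 0}]'

```text
clock: 5.22
position: [0.4776, -0.303, 0.2481]
tool_rot: [0.696, 1.57, -0.89]
force: [0.6, 0.2, 0.2]
grip_width: 0.0428
```

```bash
python3 - <<'E'
from h import *
plan([.485,-.38,.25],0)
E
```

```text
d=[-0.18  0.85  7.69] twist=-0.015 or 3.127 pos [ 0.4776 -0.303   0.2481] yaw -0.8 tilt [ 0.    -0.001 -1.   ] q [ 0.4   0.42  0.08  1.75 -0.04  0.97  0.48] F [0.6 0.2 0.2] w 0.0428 t 5.2167
```

Request:
arm_command --commands '[{"dx": 0,"dy": 0.4,"dz": 4,"twist": 0},{"dx": 0,"dy": 0.8,"dz": 7.5,"twist": 0},{"dx": 0,"dy": 0.8,"dz": 7.5,"twist": 0},{"dx": 0,"dy": 0.8,"dz": 7.5,"twist": 0}]'

```text
clock: 5.55
position: [0.4835, -0.3797, 0.246]
tool_rot: [-1.581, 1.569, 3.115]
force: [0.1, 0.8, 0.1]
grip_width: 0.0427
```

```bash
cat >> h.py <<'E'
def pads(n,im,ci,b,S=2000,z=.007,thr=90,amin=1000,amax=8000):
    t=top(n,im,ci,z,*b,S); g=cv2.cvtColor(t,cv2.COLOR_BGR2GRAY)
    cs,_=cv2.findContours((g<thr).astype(np.uint8),cv2.RETR_LIST,cv2.CHAIN_APPROX_NONE)
    for c in cs:
        a=cv2.contourArea(c)/S/S*1e6
        if amin<a<amax:
            (cx,cy),(w,h),an=cv2.minAreaRect(c)
            print('area %.0f c (%.4f,%.4f) wh %.1f %.1f ang %.1f'%(a,b[0]+cx/S,b[3]-cy/S,w/S*1e3,h/S*1e3,an))
    return t
E
python3 - <<'E'
from h import *
im,ci=grab('wrist','w8'); plan([.485,-.38,.25],0)
t=pads('wrist',im,ci,(.40,.66,-.47,.02),1200)
cv2.imwrite('pics/w8t.png',grid(t,.40,.02,1200))
E
```

```text
d=[-0.36  0.11  0.19] twist=-0.015 or 3.126 pos [ 0.484  -0.3781  0.2464] yaw -0.9 tilt [-0.002  0.001 -1.   ] q [ 0.5   0.5   0.09  1.63 -0.05  1.02  0.6 ] F [-1.2  0.6 -0.8] w 0.0428 t 5.6
area 1573 c (0.4854,-0.3925) wh 45.0 44.2 ang 90.0
area 4637 c (0.4893,-0.2930) wh 48.1 100.1 ang 2.2
area 6295 c (0.5466,-0.1865) wh 55.5 175.3 ang 86.9
```

View pics/w8.png

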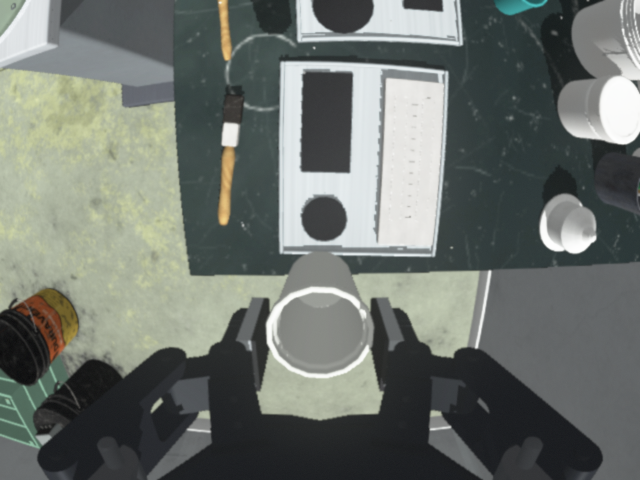

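View pics/w8t.png

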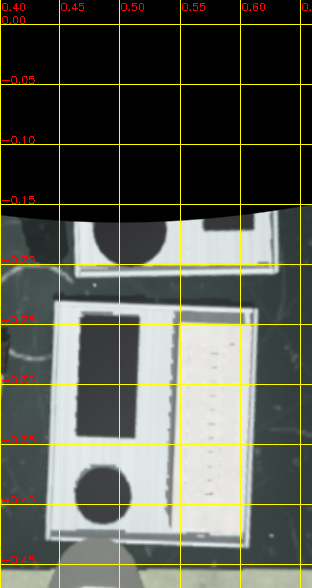

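```bash
python3 - <<'E'
from h import *
im,ci=load('w8'); s=sensors.observe(); p=s['position']
z=p[2]+.008
b=(p[0]-.05,p[0]+.05,p[1]-.06,p[1]+.06)
t=top('wrist',im,ci,z,*b,5000); t=grid(t,b[0],b[3],5000,.01)
cv2.circle(t,(250,300),110,(0,0,255),1); cv2.imwrite('pics/c8.png',t)
E
```

```text
(no output)
```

View pics/c8.png

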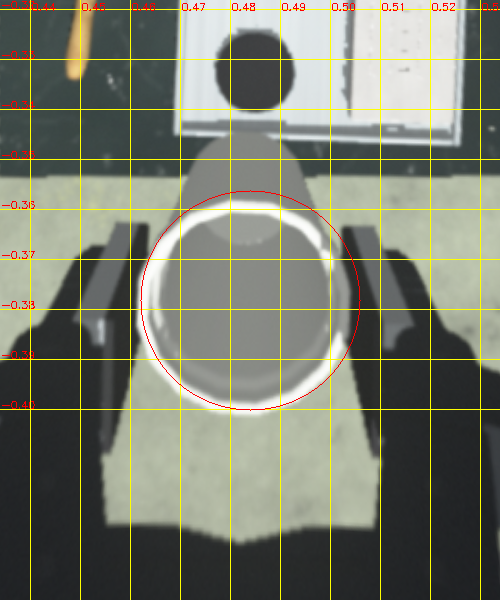

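```bash
python3 - <<'E'
from h import *
im,ci=grab('wrist','w9'); s=sensors.observe(); p=s['position']; print(p)
for o in (.008,.003,-.002):
    z=p[2]+o
    b=(p[0]-.03,p[0]+.03,p[1]-.03,p[1]+.03)
    t=top('wrist',im,ci,z,*b,6000)
    g=cv2.cvtColor(t,cv2.COLOR_BGR2GRAY); m=cv2.morphologyEx((g>215).astype(np.uint8),cv2.MORPH_CLOSE,np.ones((9,9)))
    cs,_=cv2.findContours(m,cv2.RETR_EXTERNAL,cv2.CHAIN_APPROX_NONE); c=max(cs,key=lambda c:len(c))
    (cx,cy),r=cv2.minEnclosingCircle(c); e=cv2.fitEllipse(c)
    print(o,(cx/6-30,30-cy/6),'d',r/3,'ell',e[0][0]/6-30,30-e[0][1]/6,np.array(e[1])/6)
E
```

```text
[ 0.48434404 -0.37718552  0.24687018]
0.008 (-1.219134012858074, -0.7732467651367188) d 43.09232076009115 ell -1.151049296061199 -0.8251063028971366 [40.2798818  40.95827738]
0.003 (-1.3052393595377616, -3.8385696411132812) d 44.821065266927086 ell -1.207013448079426 -3.9156265258789062 [41.88351186 42.59761556]
-0.002 (-1.6666666666666679, -7.166666666666664) d 47.16051737467448 ell -1.2795664469401054 -7.041587829589844 [43.45198568 44.32447815]
```

```bash
python3 - <<'E'
from h import *
# calibrate method on cup still nested
for tag,ctr in (('w2',(.438,.14)),('w3',(.438,.14)),('w4',(.4395,.1402))):
    im,ci=load(tag)
    for z in (.059,):
        b=(ctr[0]-.03,ctr[0]+.03,ctr[1]-.03,ctr[1]+.03)
        t=top('wrist',im,ci,z,*b,6000)
        cv2.imwrite(f'pics/r_{tag}.png',t)
        g=cv2.cvtColor(t,cv2.COLOR_BGR2GRAY)
        g=cv2.GaussianBlur(g,(9,9),0)
        c=cv2.HoughCircles(g,cv2.HOUGH_GRADIENT,1,400,param1=80,param2=15,minRadius=115,maxRadius=145)
        print(tag,z,[(round(float(a[0]/6000+b[0]),4),round(float(b[3]-a[1]/6000),4),round(float(a[2]/3),1)) for a in c[0]])
E
cd pics; python3 -c "
import cv2,numpy as np
cv2.imwrite('rr.png',np.hstack([cv2.resize(cv2.imread('r_%s.png'%t),(260,260)) for t in('w2','w3','w4')]))"
```

```text
w2 0.059 [(0.4397, 0.1406, 40.7)]
w3 0.059 [(0.4389, 0.1398, 43.7)]
w4 0.059 [(0.4384, 0.1398, 43.3)]
```

View pics/rr.png

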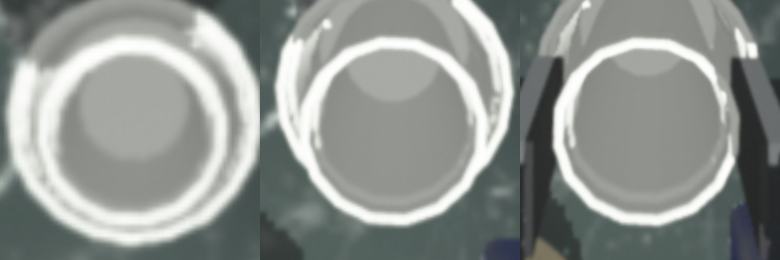

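Request:
arm_command --commands '[{"dx": 3,"dy": 0.2,"dz": 1.5,"twist": 0},{"dx": 6.5,"dy": 0.2,"dz": 1.5,"twist": 0},{"dx": 10,"dy": 0.2,"dz": 1.5,"twist": 0},{"dx": 13,"dy": 0.2,"dz": 1.5,"twist": 0},{"dx": 15.5,"dy": 0.2,"dz": 1.5,"twist": 0},{"dx": 16.7,"dy": 0.2,"dz": 1.5,"twist": 0},{"dx": 16.7,"dy": 0.2,"dz": 1.5,"twist": 0},{"dx": 16.7,"dy": 0.2,"dz": 1.5,"twist": 0}]'

```text
clock: 6.32
position: [0.4863, -0.3917, 0.0804]
tool_rot: [-2.142, 1.569, 2.558]
force: [0.6, -0.2, 0.4]
grip_width: 0.0428
```

```bash
python3 - <<'E'
from h import *
im,ci=grab('wrist','w10'); plan([.486,-.3925,.058],0)
im2,_=grab('side','s10')
cv2.imwrite('pics/s10c.png',np.hstack([cv2.resize(im2[300:470,290:450],(540,574)),cv2.resize(im[200:420,220:420],(240,264)).repeat(1,0)]) if 0 else cv2.resize(im2[300:470,290:450],None,fx=3.4,fy=3.4,interpolation=cv2.INTER_CUBIC))
E
```

```text
d=[ 2.33 -0.07  0.04] twist=-0.013 or 3.128 pos [ 0.4867 -0.3921  0.0813] yaw -0.8 tilt [ 0. -0. -1.] q [ 0.54  0.72  0.07  1.72 -0.07  0.71  0.63] F [ 0.9 -0.1 -0.3] w 0.0429 t 6.3667
```

View pics/s10c.png

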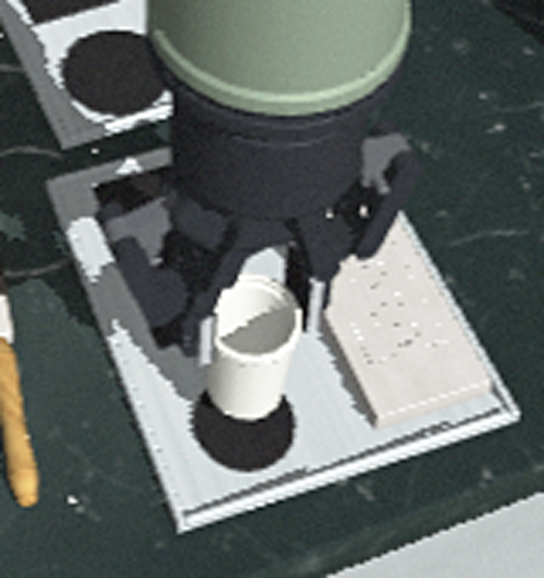

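View pics/w10.png

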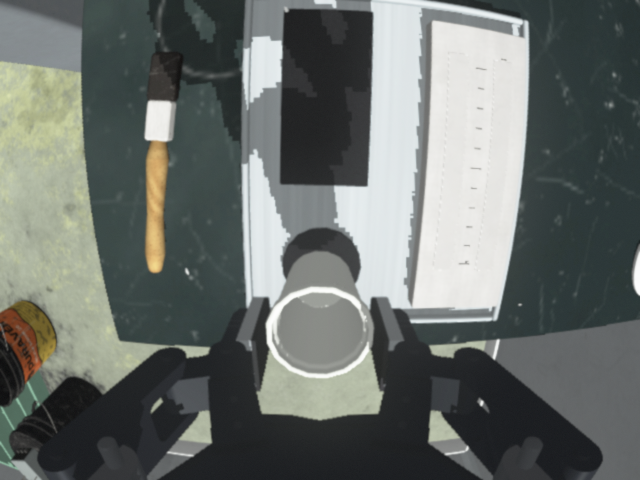

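Request:
arm_command --commands '[{"dx": 1,"dy": -0.05,"dz": 0,"twist": 0},{"dx": 1.9,"dy": -0.05,"dz": 0,"twist": 0},{"dx": 2.3,"dy": -0.05,"dz": 0,"twist": 0},{"dx": 2.4,"dy": -0.05,"dz": 0,"twist": 0},{"dx": 2.4,"dy": -0.05,"dz": 0,"twist": 0}]'

```text
clock: 6.83
position: [0.4861, -0.3923, 0.0571]
tool_rot: [0.066, 1.571, -1.519]
force: [-0.6, -0.5, -0.5]
grip_width: 0.0426
```

```bash
python3 - <<'E'
from h import *
plan([.486,-.3925,.058],0)
im2,_=grab('side','s11')
cv2.imwrite('pics/s11c.png',cv2.resize(im2[300:470,290:450],None,fx=3.4,fy=3.4,interpolation=cv2.INTER_CUBIC))
E
```

```text
d=[-0.09 -0.01  0.02] twist=-0.014 or 3.128 pos [ 0.4861 -0.3923  0.0571] yaw -0.8 tilt [ 0. -0. -1.] q [ 0.54  0.75  0.06  1.73 -0.07  0.66  0.63] F [-0.6 -0.5 -0.5] w 0.0426 t 6.8333
```

View pics/s11c.png

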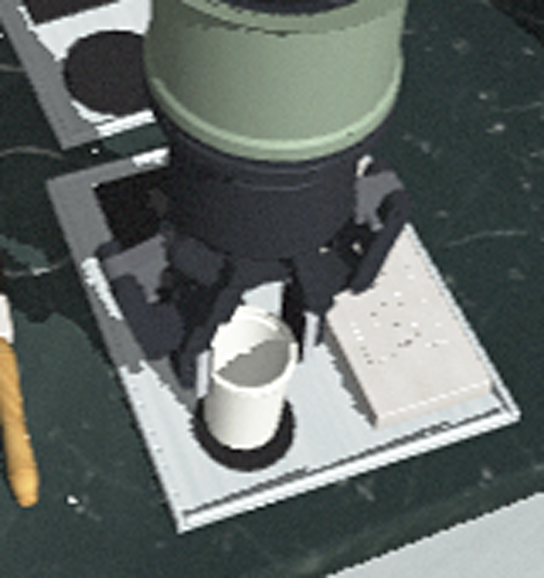

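Request:
arm_command --commands '[{"dx": 0.1,"dy": 0,"dz": 0,"twist": 0},{"dx": 0.2,"dy": 0,"dz": 0,"twist": 0},{"dx": 0.2,"dy": 0,"dz": 0,"twist": 0}]'

```text
clock: 7.13
position: [0.4863, -0.3924, 0.0555]
tool_rot: [0.854, 1.57, -0.73]
force: [-0.3, -0.2, -0.4]
grip_width: 0.0425
```

Request:
arm_command --commands '[{"dx": 0.1,"dy": 0,"dz": 0,"twist": 0},{"dx": 0.2,"dy": 0,"dz": 0,"twist": 0},{"dx": 0.2,"dy": 0,"dz": 0,"twist": 0}]'

```text
clock: 7.38
position: [0.4867, -0.3928, 0.0548]
tool_rot: [0.95, 1.569, -0.635]
force: [-4.7, 3.9, 20.9]
grip_width: 0.0429
```

Request:
arm_command --commands '[{"dx": -0.05,"dy": 0,"dz": 0,"twist": 0},{"dx": -0.05,"dy": 0,"dz": 0,"twist": 0}]'

```text
clock: 7.55
position: [0.4871, -0.3931, 0.0559]
tool_rot: [0.959, 1.568, -0.625]
force: [-0.9, -0.8, 0.8]
grip_width: 0.0428
```

Request:
arm_command --commands '[{"dx": 0,"dy": 0,"dz": 0,"twist": 0},{"dx": 0,"dy": 0,"dz": 0,"twist": 0},{"dx": 0,"dy": 0,"dz": 0,"twist": 0},{"dx": 0,"dy": 0,"dz": 0,"twist": 0},{"dx": -2,"dy": 0,"dz": 0,"twist": 0},{"dx": -5,"dy": 0,"dz": 0,"twist": 0},{"dx": -9,"dy": 0,"dz": 0,"twist": 0},{"dx": -13,"dy": 0,"dz": 0,"twist": 0},{"dx": -13,"dy": 0,"dz": 0,"twist": 0}]' --grip -0.6

```text
clock: 8.3
position: [0.4888, -0.3948, 0.1932]
tool_rot: [0.971, 1.558, -0.614]
force: [1.2, -1.0, 0.4]
grip_width: 0.0684
```

```bash
python3 - <<'E'
from h import *
plan([.486,-.3925,.058],0)
im2,ci2=grab('side','s12')
cv2.imwrite('pics/s12c.png',cv2.resize(im2[300:470,290:450],None,fx=3.4,fy=3.4,interpolation=cv2.INTER_CUBIC))
im,ci=grab('wrist','w12')
b=(.44,.56,-.44,-.34)
cv2.imwrite('pics/w12t.png',np.hstack([top('wrist',im,ci,z,*b,3000) for z in(.007,.063)]))
E
```

```text
d=[13.52 -0.43 -0.32] twist=-0.014 or 3.127 pos [ 0.4888 -0.3948  0.1932] yaw -0.8 tilt [ 0.01  -0.007 -1.   ] q [ 0.53  0.57  0.09  1.65 -0.06  0.91  0.62] F [ 1.2 -1.   0.4] w 0.0684 t 8.3
```

View pics/s12c.png

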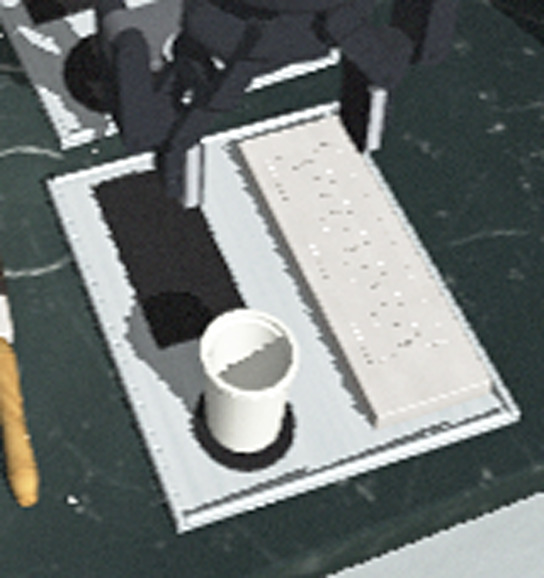

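View pics/w12t.png

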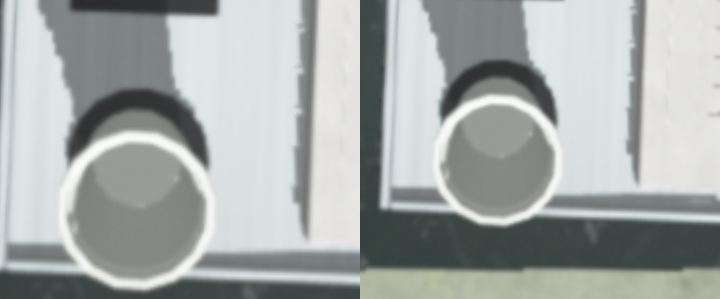

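The small cup is centred on its pad within about 1 mm: rim at (0.4858,-0.3932), pad at (0.486,-0.393). Next I'll turn the jaws and look at the scraper.

Request:
arm_command --commands '[{"dx": -3,"dy": -0.3,"dz": -2,"twist": 0},{"dx": -6,"dy": -0.7,"dz": -5,"twist": -0.1},{"dx": -8,"dy": -1,"dz": -8.5,"twist": -0.2},{"dx": -9,"dy": -1.3,"dz": -12.5,"twist": -0.3},{"dx": -9,"dy": -1.6,"dz": -16.5,"twist": -0.4},{"dx": -9,"dy": -2,"dz": -20.5,"twist": -0.5},{"dx": -9,"dy": -2.4,"dz": -24.5,"twist": -0.6},{"dx": -9,"dy": -2.8,"dz": -28.5,"twist": -0.7},{"dx": -9,"dy": -3.2,"dz": -32.5,"twist": -0.8},{"dx": -9,"dy": -3.7,"dz": -36.5,"twist": -0.9},{"dx": -9,"dy": -4.2,"dz": -40.5,"twist": -1},{"dx": -9,"dy": -4.8,"dz": -44.5,"twist": -1.1}]'

```text
clock: 9.4
position: [0.444, 0.0544, 0.275]
tool_rot: [-0.295, 1.566, -0.775]
force: [1.4, 0.6, -0.6]
grip_width: 0.0685
```

```bash
python3 - <<'E'
from h import *
plan([.44,.31,.28],90)
E
```

```text
d=[ -0.6   22.49 -12.14] twist=-0.480 or 2.662 pos [0.444  0.0544 0.275 ] yaw 62.5 tilt [ 0.004 -0.004 -1.   ] q [ 0.02  0.2  -0.32  1.99  0.08  0.96  0.75] F [ 1.4  0.6 -0.6] w 0.0685 t 9.4
```

Request:
arm_command --commands '[{"dx": 0,"dy": 3.5,"dz": -1.9,"twist": -0.1},{"dx": 0,"dy": 7,"dz": -3.8,"twist": -0.2},{"dx": 0,"dy": 10.5,"dz": -5.7,"twist": -0.3},{"dx": 0,"dy": 14,"dz": -7.6,"twist": -0.4},{"dx": 0,"dy": 17.5,"dz": -9.5,"twist": -0.48},{"dx": 0,"dy": 20.5,"dz": -11.2,"twist": -0.48},{"dx": 0,"dy": 22.5,"dz": -12.1,"twist": -0.48},{"dx": 0,"dy": 22.5,"dz": -12.1,"twist": -0.48},{"dx": 0,"dy": 22.5,"dz": -12.1,"twist": -0.48}]'

```text
clock: 10.15
position: [0.4396, 0.3107, 0.2726]
tool_rot: [-1.292, 1.566, -1.289]
force: [-0.7, -1.1, -0.1]
grip_width: 0.0686
```

```bash
python3 - <<'E'
from h import *
im,ci=grab('wrist','w13'); plan([.43,.4,.1],90)
b=(.33,.53,.1,.48)
t=top('wrist',im,ci,.006,*b,1500); cv2.imwrite('pics/w13t.png',grid(t,b[0],b[3],1500))
E
```

```text
d=[17.24  9.12 -1.03] twist=0.001 or -3.141 pos [0.44   0.3096 0.2729] yaw 90.1 tilt [ 0.002 -0.005 -1.   ] q [-0.35  0.38 -0.5   1.77  0.21  1.04  0.65] F [ 0.8 -0.3  0.1] w 0.0682 t 10.2
```

View pics/w13.png

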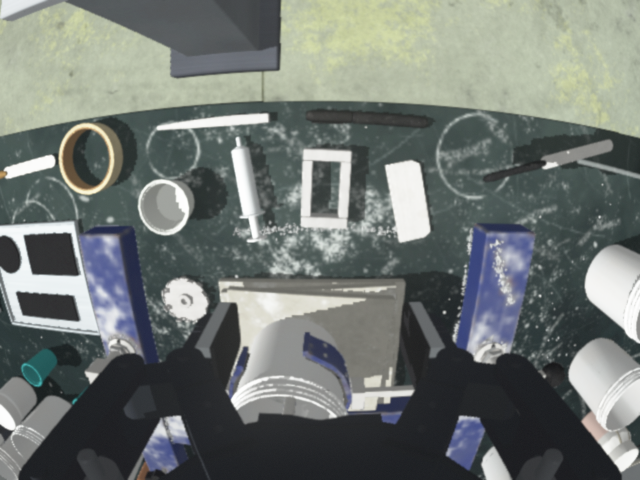

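View pics/w13t.png

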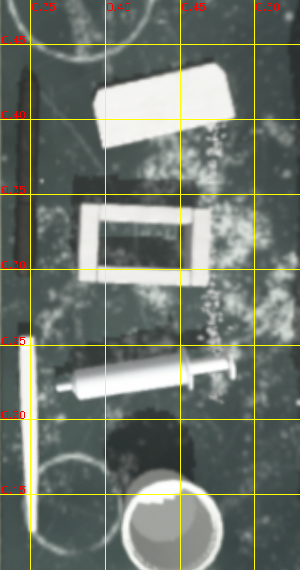

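```bash
cat >> h.py <<'E'
def bright(n,im,ci,b,z,S=4000,thr=170,amin=300,amax=9000):
    t=top(n,im,ci,z,*b,S); g=cv2.cvtColor(t,cv2.COLOR_BGR2GRAY); m=(g>thr).astype(np.uint8)
    m=cv2.morphologyEx(m,cv2.MORPH_OPEN,np.ones((9,9)))
    cs,_=cv2.findContours(m,cv2.RETR_EXTERNAL,cv2.CHAIN_APPROX_NONE)
    for c in cs:
        a=cv2.contourArea(c)/S/S*1e6
        if amin<a<amax:
            r=cv2.minAreaRect(c); (cx,cy),(w,h),an=r; bp=cv2.boxPoints(r)
            e=[bp[1]-bp[0],bp[2]-bp[1]]; e=max(e,key=np.linalg.norm); la=np.degrees(np.arctan2(-e[1],e[0]))%180
            print('area %.0f c (%.4f,%.4f) wh %.1f %.1f long axis %.1f deg'%(a,b[0]+cx/S,b[3]-cy/S,w/S*1e3,h/S*1e3,la))
    return t
E
python3 - <<'E'
from h import *
im,ci=load('w13')
print('scr');bright('wrist',im,ci,(.37,.49,.36,.46),.006)
print('app');bright('wrist',im,ci,(.36,.48,.27,.36),.022,thr=200)
print('syr');bright('wrist',im,ci,(.35,.49,.19,.26),.015)
E
```

```text
scr
area 3508 c (0.4390,0.4083) wh 43.2 91.1 long axis 12.9 deg
app
area 4014 c (0.4246,0.3161) wh 83.9 50.1 long axis 177.4 deg
syr
area 1522 c (0.4280,0.2287) wh 22.9 120.9 long axis 12.2 deg
```

Request:
arm_command --commands '[{"dx": 2,"dy": 3.5,"dz": -0.3,"twist": -0.1},{"dx": 5,"dy": 6,"dz": -0.3,"twist": -0.2},{"dx": 8.5,"dy": 8,"dz": -0.3,"twist": -0.21},{"dx": 12,"dy": 9.5,"dz": -0.3,"twist": -0.21},{"dx": 13,"dy": 9.7,"dz": -0.3,"twist": -0.21},{"dx": 13,"dy": 9.7,"dz": -0.3,"twist": -0.21},{"dx": 13,"dy": 9.7,"dz": -0.3,"twist": -0.21}]'

```text
clock: 10.78
position: [0.4376, 0.4048, 0.1428]
tool_rot: [-1.515, 1.565, -1.305]
force: [-0.0, 0.1, 0.3]
grip_width: 0.0685
```

```bash
python3 - <<'E'
from h import *
im,ci=grab('wrist','w14'); plan([.43,.4,.1],102)
t=bright('wrist',im,ci,(.36,.50,.35,.46),.006)
cv2.imwrite('pics/w14t.png',grid(t,.36,.46,4000,.01))
E
```

```text
d=[ 4.38 -0.31 -0.91] twist=0.000 or -3.142 pos [0.4381 0.4051 0.1438] yaw 102.0 tilt [ 0.003 -0.004 -1.   ] q [-0.51  0.63 -0.49  1.74  0.38  0.86  0.61] F [ 0.9 -0.2  0.7] w 0.0682 t 10.8333
area 3410 c (0.4390,0.4085) wh 42.1 90.8 long axis 13.1 deg
```

View pics/w14t.png

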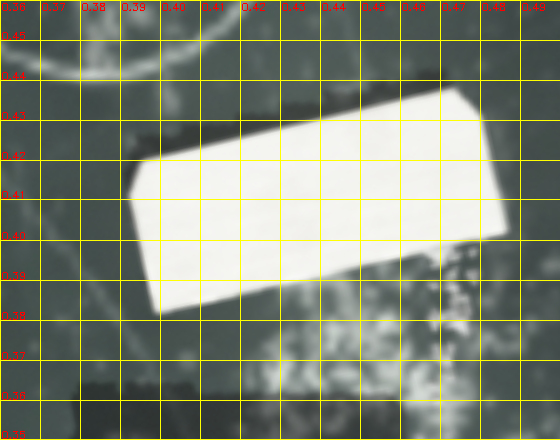

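Wrist view: the scraper is a clean bar centred at about (0.4386, 0.410), long axis 12.9°. I'll narrow the jaws and descend.

Request:
arm_command --commands '[{"dx": 3,"dy": 0.6,"dz": 0.2,"twist": -0.02},{"dx": 6,"dy": 0.6,"dz": 0.2,"twist": -0.02},{"dx": 9,"dy": 0.6,"dz": 0.2,"twist": -0.02},{"dx": 11.5,"dy": 0.6,"dz": 0.2,"twist": -0.02},{"dx": 12.4,"dy": 0.6,"dz": 0.2,"twist": -0.02},{"dx": 12.4,"dy": 0.6,"dz": 0.2,"twist": -0.02},{"dx": 12.4,"dy": 0.6,"dz": 0.2,"twist": -0.02}]' --grip -0.17

```text
clock: 11.42
position: [0.4401, 0.411, 0.0216]
tool_rot: [-0.872, 1.565, -0.643]
force: [0.5, 0.3, 0.4]
grip_width: 0.0499
```

```bash
python3 - <<'E'
from h import *
im,ci=grab('wrist','w15'); plan([.4385,.411,.01],103)
E
```

```text
d=[ 1.2   0.01 -0.18] twist=0.002 or -3.140 pos [0.4402 0.4114 0.022 ] yaw 103.1 tilt [ 0.005 -0.003 -1.   ] q [-0.58  0.81 -0.41  1.78  0.5   0.66  0.53] F [0.1 0.7 0.3] w 0.0502 t 11.4667
```

View pics/w15.png

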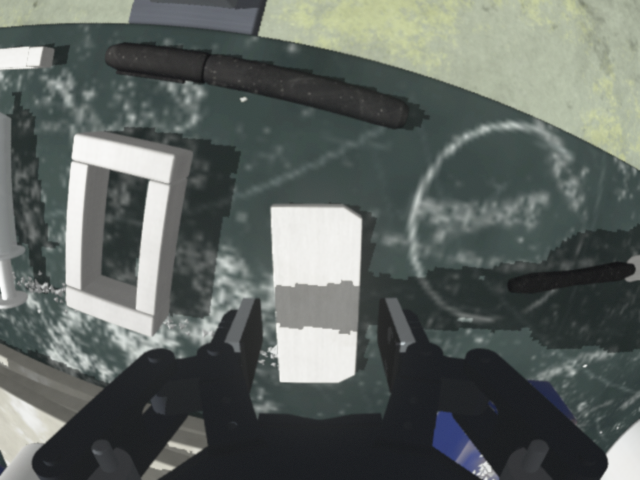

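Request:
arm_command --commands '[{"dx": 0.5,"dy": 0,"dz": -0.15,"twist": 0},{"dx": 0.9,"dy": 0,"dz": -0.15,"twist": 0},{"dx": 1.1,"dy": 0,"dz": -0.15,"twist": 0},{"dx": 1.2,"dy": 0,"dz": -0.15,"twist": 0}]'

```text
clock: 11.8
position: [0.4389, 0.411, 0.01]
tool_rot: [-0.684, 1.565, -0.455]
force: [0.3, -0.8, 0.1]
grip_width: 0.05
```

Request:
arm_command --commands '[{"dx": 0,"dy": 0,"dz": 0,"twist": 0},{"dx": 0,"dy": 0,"dz": 0,"twist": 0},{"dx": 0,"dy": 0,"dz": 0,"twist": 0},{"dx": 0,"dy": 0,"dz": 0,"twist": 0},{"dx": 0,"dy": 0,"dz": 0,"twist": 0}]' --grip 0.3 --squeeze 40

```text
clock: 12.22
position: [0.4388, 0.4109, 0.0102]
tool_rot: [-0.728, 1.565, -0.499]
force: [-1.6, -2.3, 5.3]
grip_width: 0.0363
```

```bash
python3 - <<'E'
from h import *
im,ci=grab('wrist','w16'); plan([.4385,.411,.01],103)
E
```

```text
d=[ 0.03  0.02 -0.03] twist=0.002 or -3.140 pos [0.4389 0.4109 0.0103] yaw 103.1 tilt [ 0.005 -0.003 -1.   ] q [-0.58  0.83 -0.39  1.78  0.51  0.64  0.52] F [-1.2 -3.3  5.6] w 0.0361 t 12.2667
```

View pics/w16.png

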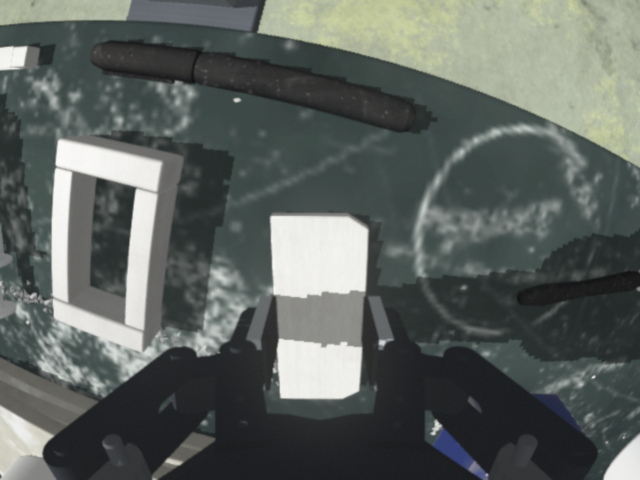

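Request:
arm_command --commands '[{"dx": -1,"dy": 0,"dz": 0,"twist": 0},{"dx": -3,"dy": 0,"dz": 0,"twist": 0},{"dx": -6,"dy": 0,"dz": 0,"twist": 0},{"dx": -9,"dy": 0,"dz": 0,"twist": 0},{"dx": -13,"dy": 0,"dz": 0,"twist": 0},{"dx": -17,"dy": 0,"dz": 0,"twist": 0},{"dx": -17,"dy": 0,"dz": 0,"twist": 0}]'

```text
clock: 12.85
position: [0.4396, 0.4138, 0.1881]
tool_rot: [0.115, 1.558, 0.344]
force: [1.1, 0.2, -2.3]
grip_width: 0.0363
```

```bash
python3 - <<'E'
from h import *
im,ci=grab('wrist','w17'); plan([.489,-.25,.2],-3)
E
```

```text
d=[ -1.61 -65.68 -10.15] twist=1.852 or -1.290 pos [0.4391 0.4128 0.1847] yaw 103.1 tilt [ 0.01   0.002 -1.   ] q [-0.5   0.59 -0.52  1.7   0.35  0.94  0.64] F [ 0.1  0.  -2.9] w 0.0358 t 12.9
```

View pics/w17.png

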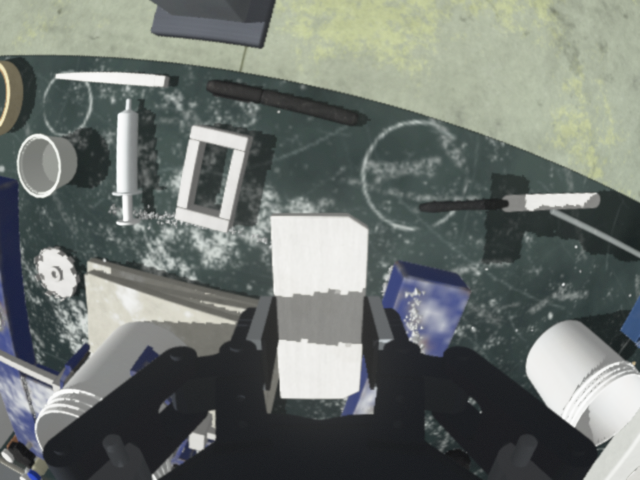

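Request:
arm_command --commands '[{"dx": -2,"dy": -3,"dz": 0,"twist": 0.1},{"dx": -4,"dy": -6.5,"dz": -0.4,"twist": 0.2},{"dx": -4.5,"dy": -10.5,"dz": -1,"twist": 0.3},{"dx": -4.5,"dy": -14.5,"dz": -1.7,"twist": 0.4},{"dx": -4.5,"dy": -18.5,"dz": -2.4,"twist": 0.5},{"dx": -4.5,"dy": -22.5,"dz": -3.1,"twist": 0.6},{"dx": -4.5,"dy": -26.5,"dz": -3.8,"twist": 0.7},{"dx": -4.5,"dy": -30.5,"dz": -4.5,"twist": 0.8},{"dx": -4.5,"dy": -34.5,"dz": -5.2,"twist": 0.9},{"dx": -4.5,"dy": -38.5,"dz": -5.9,"twist": 1.0},{"dx": -4.5,"dy": -42.5,"dz": -6.6,"twist": 1.1},{"dx": -4.5,"dy": -46.5,"dz": -7.3,"twist": 1.2}]'

```text
clock: 13.9
position: [0.4722, -0.0588, 0.2289]
tool_rot: [1.17, 1.561, 0.194]
force: [1.6, 0.7, -2.3]
grip_width: 0.0362
```

```bash
python3 - <<'E'
from h import *
plan([.489,-.26,.2],-2.2)
E
```

```text
d=[ 2.87 -9.91 17.6 ] twist=0.633 or -2.509 pos [ 0.4722 -0.0588  0.2289] yaw 34.1 tilt [ 0.009  0.002 -1.   ] q [ 0.14  0.3  -0.18  1.99  0.07  0.85  0.53] F [ 1.6  0.7 -2.3] w 0.0362 t 13.9
```

Request:
arm_command --commands '[{"dx": 0,"dy": -1.7,"dz": 3,"twist": 0.1},{"dx": 0,"dy": -3.5,"dz": 6,"twist": 0.2},{"dx": 0,"dy": -5.3,"dz": 9.5,"twist": 0.3},{"dx": 0.5,"dy": -7.2,"dz": 13,"twist": 0.4},{"dx": 1,"dy": -9,"dz": 16,"twist": 0.5},{"dx": 1,"dy": -9.9,"dz": 17.6,"twist": 0.6},{"dx": 1,"dy": -9.9,"dz": 17.6,"twist": 0.63},{"dx": 1,"dy": -9.9,"dz": 17.6,"twist": 0.63},{"dx": 1,"dy": -9.9,"dz": 17.6,"twist": 0.63}]'

```text
clock: 14.65
position: [0.4886, -0.2594, 0.2182]
tool_rot: [1.888, 1.562, 0.284]
force: [0.8, 0.4, -2.0]
grip_width: 0.0361
```

```bash
python3 - <<'E'
from h import *
im,ci=grab('wrist','w18'); plan([.489,-.293,.1],-2.2)
t=pads('wrist',im,ci,(.40,.66,-.40,.02),2000)
im,ci=load('w12')
print('w12');t=pads('wrist',im,ci,(.40,.66,-.47,-.2),2000)
E
```

```text
d=[11.83  0.02  3.42] twist=0.006 or -3.136 pos [ 0.4888 -0.2591  0.2184] yaw -1.9 tilt [ 0.009  0.002 -1.   ] q [ 0.36  0.43  0.04  1.82 -0.03  0.88  0.37] F [-0.1  1.  -1.7] w 0.0362 t 14.7
area 2786 c (0.5083,-0.1703) wh 59.4 59.4 ang 45.0
w12
area 4789 c (0.4894,-0.2937) wh 48.7 101.4 ang 2.3
```

View pics/w18.png

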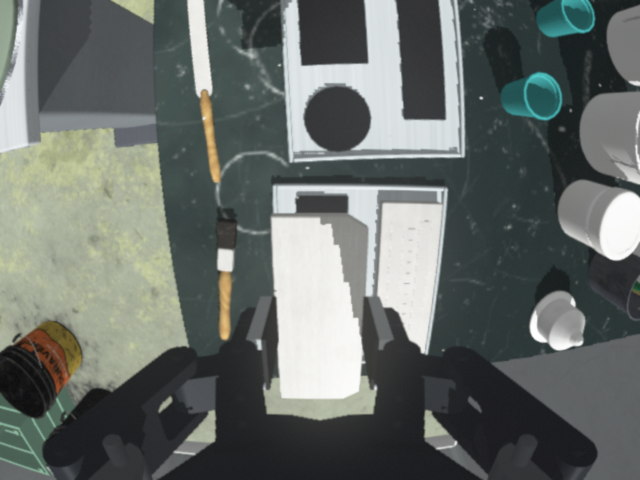

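Request:
arm_command --commands '[{"dx": 2,"dy": 0.15,"dz": 3,"twist": 0.005},{"dx": 5,"dy": 0.15,"dz": 3.4,"twist": 0.005},{"dx": 9,"dy": 0.15,"dz": 3.4,"twist": 0.005},{"dx": 13,"dy": 0.15,"dz": 3.4,"twist": 0.005},{"dx": 16.5,"dy": 0.15,"dz": 3.4,"twist": 0.005},{"dx": 18.5,"dy": 0.15,"dz": 3.4,"twist": 0.005},{"dx": 18.5,"dy": 0.15,"dz": 3.4,"twist": 0.005},{"dx": 18.5,"dy": 0.15,"dz": 3.4,"twist": 0.005}]'

```text
clock: 15.37
position: [0.4907, -0.2919, 0.0331]
tool_rot: [2.032, 1.563, 0.426]
force: [0.3, -0.4, -1.1]
grip_width: 0.0361
```

```bash
python3 - <<'E'
from h import *
im,ci=grab('side','s19'); plan([.4902,-.2933,.017],-2.2)
cv2.imwrite('pics/s19c.png',cv2.resize(im[300:470,290:450],None,fx=3.4,fy=3.4,interpolation=cv2.INTER_CUBIC))
im,ci=grab('wrist','w19');
E
```

```text
d=[ 1.73 -0.13  0.09] twist=0.002 or -3.140 pos [ 0.4914 -0.2924  0.0343] yaw -2.1 tilt [ 0.009  0.002 -1.   ] q [ 0.42  0.73  0.02  1.88 -0.04  0.53  0.43] F [ 0.2 -0.7 -1.1] w 0.0360 t 15.4167
```

View pics/s19c.png

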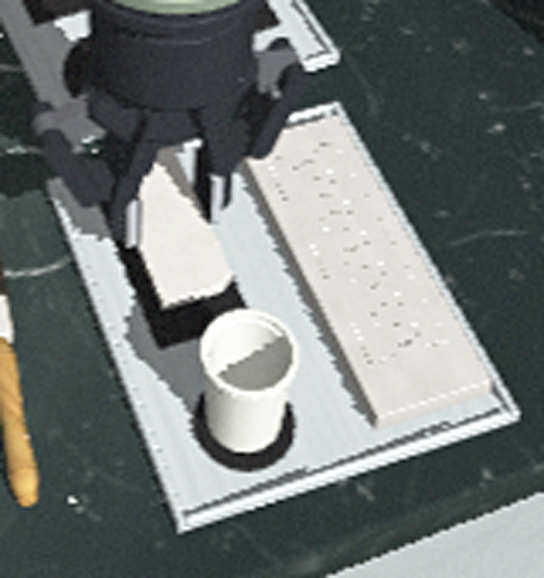

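View pics/w19.png

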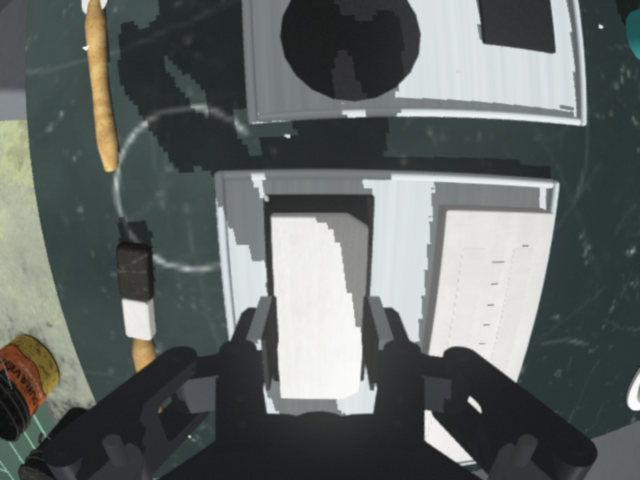

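Request:
arm_command --commands '[{"dx": 0.7,"dy": -0.12,"dz": 0.08,"twist": 0},{"dx": 1.3,"dy": -0.12,"dz": 0.08,"twist": 0},{"dx": 1.6,"dy": -0.12,"dz": 0.08,"twist": 0},{"dx": 1.7,"dy": -0.12,"dz": 0.08,"twist": 0},{"dx": 1.7,"dy": -0.12,"dz": 0.08,"twist": 0}]'

```text
clock: 15.88
position: [0.4907, -0.2935, 0.0178]
tool_rot: [1.778, 1.56, 0.171]
force: [-0.1, 0.3, -2.1]
grip_width: 0.036
```

Request:
arm_command --commands '[{"dx": 0.1,"dy": -0.03,"dz": 0,"twist": 0},{"dx": 0.1,"dy": -0.03,"dz": 0,"twist": 0}]'

```text
clock: 16.05
position: [0.4907, -0.2935, 0.0174]
tool_rot: [1.753, 1.56, 0.145]
force: [-1.6, 1.3, 9.0]
grip_width: 0.0361
```

Request:
arm_command --commands '[{"dx": 0,"dy": 0,"dz": 0,"twist": 0},{"dx": 0,"dy": 0,"dz": 0,"twist": 0},{"dx": 0,"dy": 0,"dz": 0,"twist": 0},{"dx": 0,"dy": 0,"dz": 0,"twist": 0},{"dx": -2,"dy": 0,"dz": 0,"twist": 0},{"dx": -5,"dy": 0,"dz": 0,"twist": 0},{"dx": -9,"dy": 0,"dz": 0,"twist": 0},{"dx": -13,"dy": 0,"dz": 0,"twist": 0},{"dx": -17,"dy": 0,"dz": -3,"twist": 0},{"dx": -20,"dy": 0,"dz": -6,"twist": 0},{"dx": -20,"dy": 0,"dz": -6,"twist": 0}]' --grip -0.15

```text
clock: 16.97
position: [0.4925, -0.2307, 0.2221]
tool_rot: [1.681, 1.554, 0.076]
force: [1.0, 0.3, -0.4]
grip_width: 0.0487
```

```bash
python3 - <<'E'
from h import *
im,ci=grab('wrist','w20'); plan([.44,.3,.25],90)
b=(.42,.65,-.45,-.20)
cv2.imwrite('pics/w20t.png',grid(top('wrist',im,ci,.010,*b,2200),b[0],b[3],2200,.01))
bright('wrist',im,ci,(.44,.53,-.36,-.23),.013,thr=200)
E
```

```text
d=[ -2.9   -6.96 -52.91] twist=-1.604 or 1.538 pos [ 0.4924 -0.2311  0.2213] yaw -1.9 tilt [ 0.016  0.001 -1.   ] q [ 0.31  0.41  0.04  1.85 -0.03  0.87  0.32] F [1.4 0.6 1. ] w 0.0488 t 17.0167
area 2983 c (0.4896,-0.2927) wh 38.0 89.1 long axis 88.1 deg
area 4553 c (0.4861,-0.2950) wh 129.0 87.2 long axis 90.0 deg
```

View pics/w20t.png

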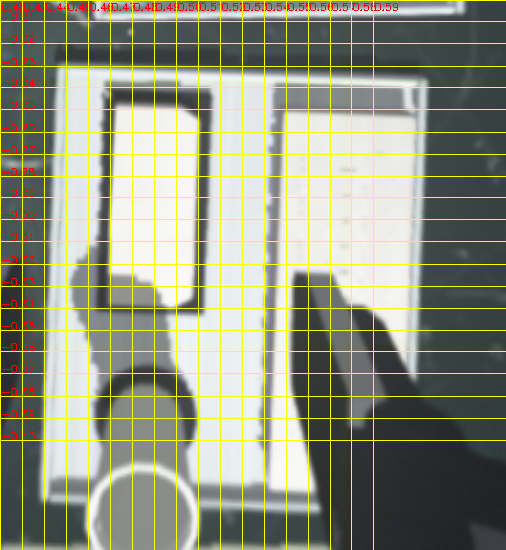

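The scraper lies along its pad, centred within about 1 mm. The applicator is next.

Request:
arm_command --commands '[{"dx": -2,"dy": -0.5,"dz": -4,"twist": -0.1},{"dx": -2,"dy": -1,"dz": -8,"twist": -0.2},{"dx": -2,"dy": -1.5,"dz": -12,"twist": -0.3},{"dx": -2,"dy": -2,"dz": -16,"twist": -0.4},{"dx": -2,"dy": -2.5,"dz": -20,"twist": -0.5},{"dx": -2,"dy": -3,"dz": -24,"twist": -0.6},{"dx": -2,"dy": -3.6,"dz": -28,"twist": -0.7},{"dx": -2,"dy": -4.2,"dz": -32,"twist": -0.8},{"dx": -2,"dy": -5,"dz": -36,"twist": -0.9},{"dx": -2,"dy": -6,"dz": -40,"twist": -1},{"dx": -2,"dy": -7,"dz": -44,"twist": -1.1},{"dx": -1,"dy": -8,"dz": -48,"twist": -1.2}]' --grip -0.42

```text
clock: 18.02
position: [0.4284, 0.2524, 0.2314]
tool_rot: [0.519, 1.553, 0.119]
force: [2.3, -0.9, 0.9]
grip_width: 0.061
```

```bash
python3 - <<'E'
from h import *
plan([.425,.312,.15],87.4)
E
```

```text
d=[ 8.15  5.29 -2.76] twist=-0.354 or 2.787 pos [0.4284 0.2524 0.2314] yaw 67.1 tilt [ 0.018  0.002 -1.   ] q [-0.34  0.34 -0.4   1.94  0.18  0.88  0.34] F [ 2.3 -0.9  0.9] w 0.0610 t 18.0167
```

Request:
arm_command --commands '[{"dx": 0,"dy": 3,"dz": -1.5,"twist": -0.12},{"dx": 0,"dy": 5.3,"dz": -2.8,"twist": -0.24},{"dx": 1,"dy": 5.3,"dz": -2.8,"twist": -0.35},{"dx": 4.5,"dy": 5.3,"dz": -2.8,"twist": -0.35},{"dx": 8.5,"dy": 5.3,"dz": -2.8,"twist": -0.35}]'

```text
clock: 18.43
position: [0.4257, 0.3128, 0.146]
tool_rot: [0.271, 1.551, 0.222]
force: [1.5, 0.1, -1.6]
grip_width: 0.0608
```

Request:
arm_command --commands '[{"dx": 1,"dy": 0,"dz": 0,"twist": 0},{"dx": 1,"dy": 0,"dz": 0,"twist": 0},{"dx": 1,"dy": 0,"dz": 0,"twist": 0}]'

```text
clock: 18.68
position: [0.4261, 0.3129, 0.1364]
tool_rot: [0.266, 1.552, 0.216]
force: [0.3, 1.2, 0.2]
grip_width: 0.0607
```

```bash
python3 - <<'E'
from h import *
im,ci=grab('wrist','w21');plan([.425,.316,.011],87.4)
t=bright('wrist',im,ci,(.36,.50,.25,.37),.022,thr=190)
cv2.imwrite('pics/w21t.png',grid(t,.36,.37,4000,.01))
E
```

```text
d=[12.62  0.19 -0.41] twist=-0.004 or 3.138 pos [0.4265 0.3133 0.1373] yaw 87.2 tilt [ 0.02   0.005 -1.   ] q [-0.43  0.53 -0.43  1.94  0.35  0.72  0.45] F [-1.1 -0.5 -0.2] w 0.0607 t 18.7333
area 4804 c (0.4369,0.3103) wh 110.5 63.3 long axis 179.3 deg
```

View pics/w21t.png

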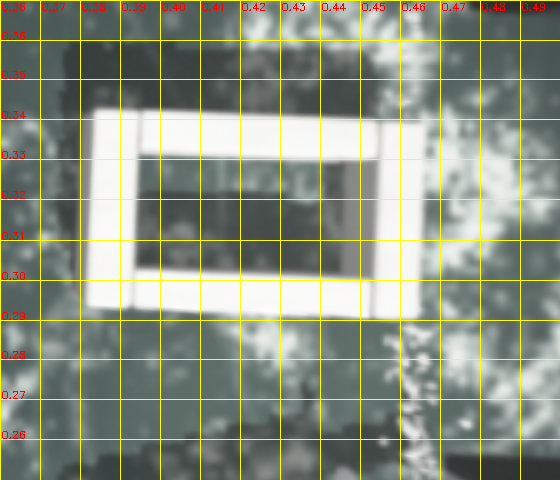

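Request:
arm_command --commands '[{"dx": 2,"dy": 0.3,"dz": -0.5,"twist": 0},{"dx": 5,"dy": 0.3,"dz": -0.5,"twist": 0},{"dx": 8.5,"dy": 0.3,"dz": -0.5,"twist": 0},{"dx": 11,"dy": 0.3,"dz": -0.5,"twist": 0},{"dx": 12.2,"dy": 0.3,"dz": -0.5,"twist": 0},{"dx": 12.5,"dy": 0.3,"dz": -0.5,"twist": 0},{"dx": 12.5,"dy": 0.3,"dz": -0.5,"twist": 0},{"dx": 12.5,"dy": 0.3,"dz": -0.5,"twist": 0}]'

```text
clock: 19.4
position: [0.425, 0.3178, 0.014]
tool_rot: [0.34, 1.548, 0.291]
force: [0.4, 0.3, 0.6]
grip_width: 0.0603
```

Request:
arm_command --commands '[{"dx": 0,"dy": 0,"dz": 0,"twist": 0},{"dx": 0,"dy": 0,"dz": 0,"twist": 0},{"dx": 0,"dy": 0,"dz": 0,"twist": 0},{"dx": 0,"dy": 0,"dz": 0,"twist": 0},{"dx": 0,"dy": 0,"dz": 0,"twist": 0}]' --grip 0.1 --squeeze 60

```text
clock: 19.82
position: [0.4257, 0.3181, 0.0159]
tool_rot: [0.353, 1.546, 0.303]
force: [-3.9, -2.6, 15.2]
grip_width: 0.0481
```

```bash
python3 - <<'E'
from h import *
im,ci=grab('wrist','w22');plan([.424,.317,.011],87.4)
E
```

```text
d=[ 0.48 -0.13 -0.18] twist=-0.004 or 3.137 pos [0.4257 0.3182 0.0159] yaw 87.1 tilt [ 0.024  0.008 -1.   ] q [-0.53  0.73 -0.31  1.99  0.49  0.47  0.32] F [-4.5 -2.9 14.7] w 0.0486 t 19.8667
```

View pics/w22.png

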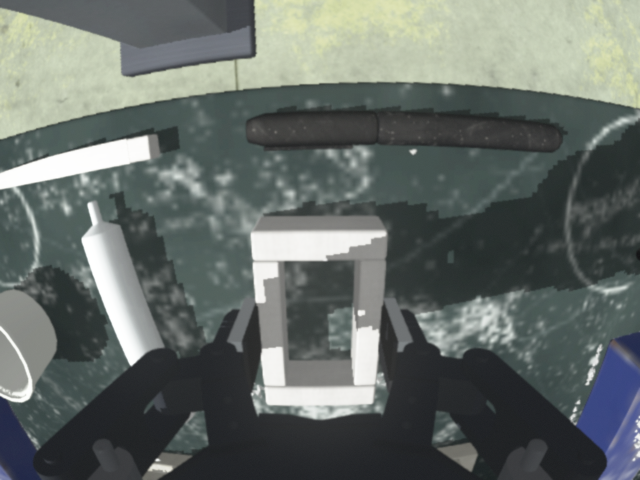

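Request:
arm_command --commands '[{"dx": -0.5,"dy": 0,"dz": 0,"twist": 0},{"dx": -2,"dy": 0,"dz": 0,"twist": 0},{"dx": -5,"dy": 0,"dz": 0,"twist": 0},{"dx": -9,"dy": 0,"dz": 0,"twist": 0},{"dx": -13,"dy": 0,"dz": 0,"twist": 0},{"dx": -17,"dy": 0,"dz": 0,"twist": 0},{"dx": -19,"dy": 0,"dz": 0,"twist": 0},{"dx": -19,"dy": 0,"dz": 0,"twist": 0},{"dx": -19,"dy": 0,"dz": 0,"twist": 0}]'

```text
clock: 20.62
position: [0.4217, 0.3168, 0.2077]
tool_rot: [0.377, 1.542, 0.327]
force: [-1.3, -0.9, -3.2]
grip_width: 0.0478
```

```bash
python3 - <<'E'
from h import *
im,ci=grab('wrist','w23');plan([.508,-.04,.2],0.8)
E
```

```text
d=[  0.57 -35.16  10.44] twist=1.507 or -1.635 pos [0.4212 0.3164 0.2063] yaw 87.1 tilt [ 0.025  0.008 -1.   ] q [-0.39  0.43 -0.49  1.89  0.28  0.86  0.5 ] F [ 0.  -0.5 -2.6] w 0.0484 t 20.6667
```

View pics/w23.png

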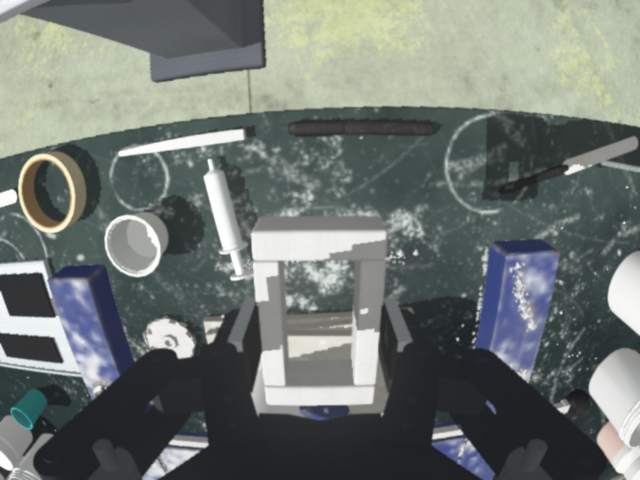

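Request:
arm_command --commands '[{"dx": 4,"dy": 0,"dz": 0,"twist": 0},{"dx": 8,"dy": 0,"dz": 0,"twist": 0}]'

```text
clock: 20.83
position: [0.4237, 0.3171, 0.1259]
tool_rot: [0.386, 1.542, 0.336]
force: [1.6, 0.5, -4.1]
grip_width: 0.0485
```

```bash
python3 - <<'E'
from h import *
plan([.508,-.04,.2],0.8)
E
```

```text
d=[ -7.51 -35.16  10.42] twist=1.506 or -1.635 pos [0.4237 0.3171 0.1259] yaw 87.1 tilt [ 0.027  0.009 -1.   ] q [-0.44  0.55 -0.43  1.96  0.37  0.69  0.42] F [ 1.6  0.5 -4.1] w 0.0485 t 20.8333
```

Request:
arm_command --commands '[{"dx": -4,"dy": 0,"dz": 0,"twist": 0},{"dx": -8,"dy": -2,"dz": 0,"twist": 0},{"dx": -10,"dy": -6,"dz": 1,"twist": 0.1},{"dx": -11,"dy": -10,"dz": 2,"twist": 0.2},{"dx": -11,"dy": -14,"dz": 3,"twist": 0.3},{"dx": -11,"dy": -18,"dz": 4,"twist": 0.4},{"dx": -11,"dy": -22,"dz": 5.5,"twist": 0.5},{"dx": -11,"dy": -26,"dz": 7,"twist": 0.6},{"dx": -11,"dy": -30,"dz": 8.5,"twist": 0.7},{"dx": -11,"dy": -33,"dz": 10,"twist": 0.8},{"dx": -11,"dy": -35,"dz": 10.5,"twist": 0.9},{"dx": -11,"dy": -35,"dz": 10.5,"twist": 1.0}]'

```text
clock: 21.83
position: [0.5078, -0.0442, 0.2334]
tool_rot: [1.358, 1.545, 0.296]
force: [-1.4, 0.2, -3.5]
grip_width: 0.0481
```

```bash
python3 - <<'E'
from h import *
plan([.508,-.03,.2],0.8)
E
```

```text
d=[ 3.35  0.62 -1.25] twist=0.495 or -2.647 pos [ 0.5078 -0.0442  0.2334] yaw 29.2 tilt [ 0.025  0.008 -1.   ] q [ 0.11  0.34 -0.18  1.92  0.07  0.87  0.41] F [-1.4  0.2 -3.5] w 0.0481 t 21.8333
```

Request:
arm_command --commands '[{"dx": 0.5,"dy": 0.6,"dz": -1.2,"twist": 0.12},{"dx": 1,"dy": 0.6,"dz": -1.2,"twist": 0.24},{"dx": 1,"dy": 0.6,"dz": -1.2,"twist": 0.36},{"dx": 1,"dy": 0.6,"dz": -1.2,"twist": 0.48},{"dx": 1,"dy": 0.6,"dz": -1.2,"twist": 0.49},{"dx": 1,"dy": 0.6,"dz": -1.2,"twist": 0.49},{"dx": 1,"dy": 0.6,"dz": -1.2,"twist": 0.49}]'

```text
clock: 22.42
position: [0.5072, -0.0306, 0.2229]
tool_rot: [1.851, 1.546, 0.304]
force: [-0.6, -0.5, -2.7]
grip_width: 0.0484
```

```bash
python3 - <<'E'
from h import *
im,ci=grab('wrist','w24');plan([.506,-.07,.1],0.8)
for tag in ('wrist0','w24'):
    print(tag); i2,c2=(load(tag))
    t=pads('wrist',i2,c2,(.42,.66,-.25,.02),2000)
cv2.imwrite('pics/w24t.png',grid(t,.42,.02,2000,.01))
E
```

```text
d=[12.27 -0.51  4.01] twist=0.009 or -3.133 pos [ 0.5072 -0.0307  0.2231] yaw 1.3 tilt [ 0.024  0.007 -1.   ] q [ 0.01  0.35 -0.08  1.94  0.03  0.83 -0.06] F [ 0.5 -0.5 -3.1] w 0.0486 t 22.4667
wrist0
area 4832 c (0.5905,-0.1055) wh 125.8 39.7 ang 88.8
w24
area 2784 c (0.5082,-0.1688) wh 59.4 59.4 ang 45.0
area 2312 c (0.4342,-0.1898) wh 119.5 28.5 ang 90.0
area 2085 c (0.5070,-0.0985) wh 36.0 59.6 ang 88.9
```

View pics/w24.png

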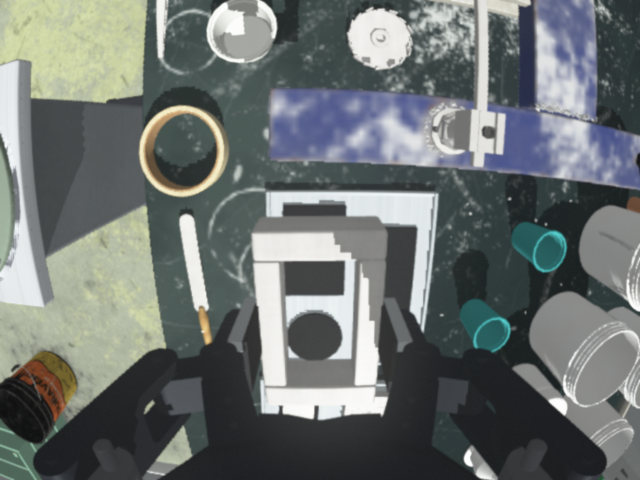

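View pics/w24t.png

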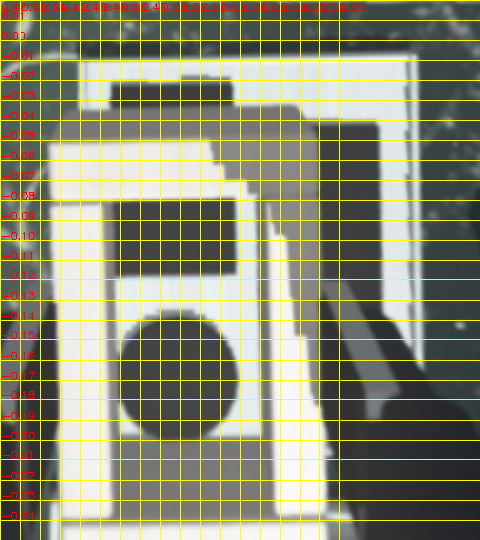

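```bash
python3 - <<'E'
from h import *
im,ci=load('w24'); s=sensors.observe(); p=s['position']; M=rot(s['tool_rot'])
print(p)
cv2.imwrite('pics/w24c.png',cv2.resize(im[200:420,220:420],None,fx=3.5,fy=2.7,interpolation=cv2.INTER_CUBIC))
E
```

```text
[ 0.50724759 -0.03067717  0.22306883]
```

View pics/w24c.png

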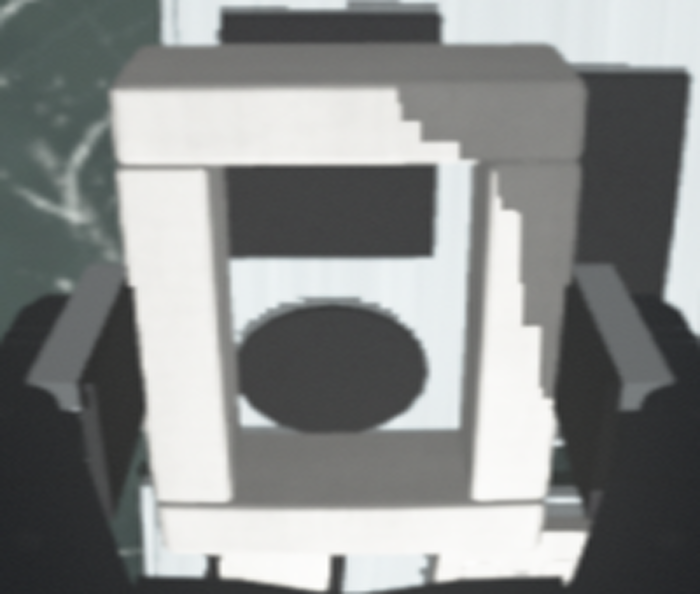

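```bash
cat >> h.py <<'E'
from scipy.optimize import least_squares
def fit_rect(im_pts,ci,w,l,p,yaw0,z0):
    """top-face corners FL,FR,RL,RR (F=toward +y end) -> pose"""
    loc=np.array([[-w/2,l/2,0],[w/2,l/2,0],[-w/2,-l/2,0],[w/2,-l/2,0]])
    def f(v):
        P=R.from_euler('xyz',v[3:]).apply(loc)+v[:3]
        return np.r_[(proj('wrist',P,ci)-im_pts).ravel(),(v[3:5])*20]
    r=least_squares(f,[p[0],p[1],z0,0,0,yaw0]); return r.x,r.fun
E
python3 - <<'E'
from h import *
im,ci=load('w24'); s=sensors.observe(); p=s['position']; M=rot(s['tool_rot'])
pts=np.array([[112,88],[586,86],[163,550],[540,550]],float)/[3.5,2.7]+[220,200]
x,f=fit_rect(pts,ci,.050,.084,p,.02,p[2]+.006)
print(x.round(4),f.round(2)); print('rel TCP mm',((x[:3]-p)*1e3).round(2))
E
```

```text
[ 0.5066 -0.0314  0.2261  0.0271 -0.0231  0.0278] [-0.08 -0.23  0.08 -0.03  0.64  0.34 -0.66 -0.03  0.54 -0.46]
rel TCP mm [-0.63 -0.76  3.  ]
```

Request:
arm_command --commands '[{"dx": 2,"dy": -0.05,"dz": 3,"twist": 0.005},{"dx": 5,"dy": -0.1,"dz": 4,"twist": 0.005},{"dx": 9,"dy": -0.2,"dz": 4,"twist": 0.005},{"dx": 13,"dy": -0.3,"dz": 4,"twist": 0.005},{"dx": 16,"dy": -0.35,"dz": 4,"twist": 0.005},{"dx": 17.5,"dy": -0.35,"dz": 4,"twist": 0.005},{"dx": 17.5,"dy": -0.35,"dz": 4,"twist": 0.005},{"dx": 17.5,"dy": -0.35,"dz": 4,"twist": 0.005}]'

```text
clock: 23.13
position: [0.5086, -0.0695, 0.0476]
tool_rot: [1.881, 1.547, 0.329]
force: [-0.3, -0.0, -1.8]
grip_width: 0.0483
```

```bash
python3 - <<'E'
from h import *
im,ci=grab('wrist','w25');plan([.508,-.0697,.024],1)
im2,_=grab('side','s25'); cv2.imwrite('pics/s25c.png',cv2.resize(im2[240:350,260:400],None,fx=4,fy=4,interpolation=cv2.INTER_CUBIC))
cv2.imwrite('pics/w25c.png',cv2.resize(im[130:430,200:440],None,fx=3,fy=2,interpolation=cv2.INTER_CUBIC))
E
```

```text
d=[ 2.45 -0.18  0.03] twist=0.001 or -3.141 pos [ 0.5092 -0.0696  0.0485] yaw 1.1 tilt [ 0.025  0.008 -1.   ] q [ 0.06  0.64 -0.05  2.04  0.05  0.44 -0.01] F [ 0.2  0.1 -1.6] w 0.0481 t 23.1833
```

View pics/w25c.png

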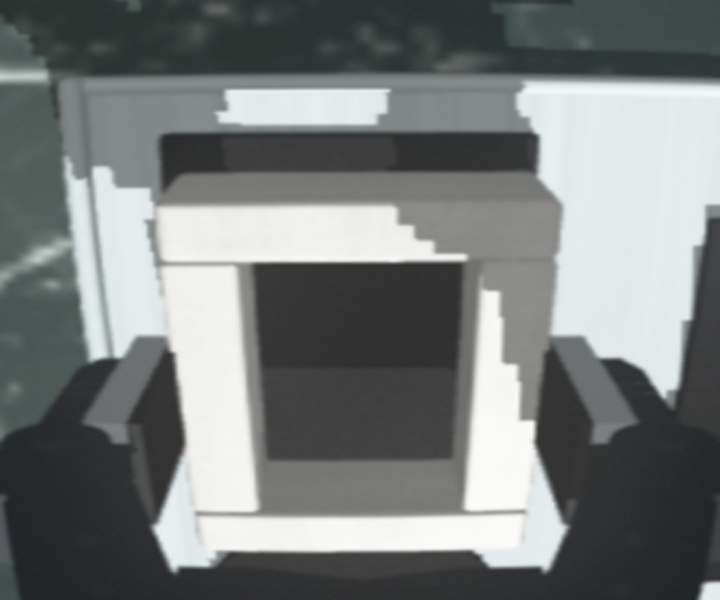

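View pics/s25c.png

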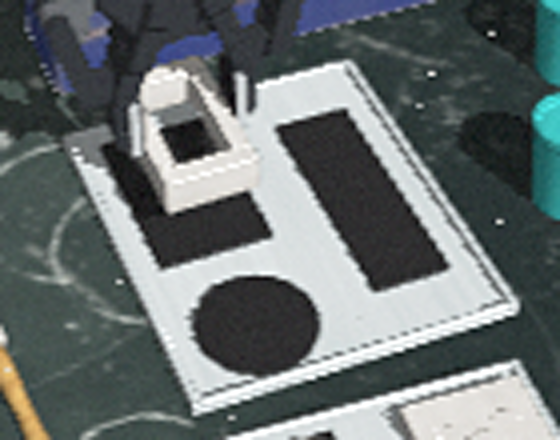

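```bash
python3 - <<'E'
from h import *
im,ci=load('w25'); s=sensors.observe(); p=s['position']
k=lambda a: np.array(a,float)/[3,2]+[200,130]
x,f=fit_rect(k([[157,206],[560,206],[198,548],[522,548]]),ci,.050,.084,p,.02,p[2]+.006)
print(x.round(4),f.round(2)); print('rel TCP mm',((x[:3]-p)*1e3).round(2))
print('pad front edge',p2w('wrist',k([[162,134],[536,134]]),.007,ci).round(4))
print('frame bottom front edge',p2w('wrist',k([[183,174],[537,174]]),p[2]-.0159,ci).round(4))
E
```

```text
[ 0.5079 -0.0708  0.0501  0.0218 -0.0228  0.0216] [-0.13 -0.05  0.22 -0.3   0.9   0.27 -1.02  0.14  0.44 -0.46]
rel TCP mm [-1.7  -1.25  1.09]
pad front edge [[ 0.4763 -0.0235]
 [ 0.5365 -0.0226]]
frame bottom front edge [[ 0.4831 -0.0273]
 [ 0.5322 -0.0266]]
```

Request:
arm_command --commands '[{"dx": 0.8,"dy": -0.1,"dz": 0.05,"twist": 0},{"dx": 1.6,"dy": -0.17,"dz": 0.06,"twist": 0},{"dx": 2.2,"dy": -0.17,"dz": 0.06,"twist": 0},{"dx": 2.4,"dy": -0.17,"dz": 0.06,"twist": 0},{"dx": 2.4,"dy": -0.17,"dz": 0.06,"twist": 0}]'

```text
clock: 23.65
position: [0.5082, -0.0699, 0.0244]
tool_rot: [1.849, 1.545, 0.297]
force: [-0.9, -0.6, -1.0]
grip_width: 0.0483
```

Request:
arm_command --commands '[{"dx": 0.1,"dy": 0,"dz": 0,"twist": 0},{"dx": 0.15,"dy": 0,"dz": 0,"twist": 0},{"dx": 0.15,"dy": 0,"dz": 0,"twist": 0}]'

```text
clock: 23.9
position: [0.5084, -0.0696, 0.0234]
tool_rot: [1.853, 1.545, 0.301]
force: [-3.9, 2.7, 10.6]
grip_width: 0.0484
```

Request:
arm_command --commands '[{"dx": 0,"dy": 0,"dz": 0,"twist": 0},{"dx": 0,"dy": 0,"dz": 0,"twist": 0},{"dx": 0,"dy": 0,"dz": 0,"twist": 0},{"dx": 0,"dy": 0,"dz": 0,"twist": 0},{"dx": -2,"dy": 0,"dz": 0,"twist": 0},{"dx": -5,"dy": 0,"dz": 0,"twist": 0},{"dx": -9,"dy": 0,"dz": 0,"twist": 0},{"dx": -12,"dy": 0,"dz": 0,"twist": 0},{"dx": -14,"dy": 0,"dz": 0,"twist": 0},{"dx": -15,"dy": 0,"dz": -1,"twist": 0},{"dx": -15,"dy": 0,"dz": -1,"twist": 0},{"dx": -15,"dy": 0,"dz": -1,"twist": 0}]' --grip -0.42

```text
clock: 24.9
position: [0.5044, -0.06, 0.1731]
tool_rot: [1.856, 1.544, 0.305]
force: [-0.9, -0.3, -0.1]
grip_width: 0.0607
```

```bash
python3 - <<'E'
from h import *
im,ci=grab('wrist','w26');plan([.508,-.0697,.024],1)
b=(.44,.64,-.21,.0)
cv2.imwrite('pics/w26t.png',np.hstack([top('wrist',im,ci,z,.44,.57,-.15,.0,3000) for z in (.007,.029)]))
bright('wrist',im,ci,(.44,.58,-.16,.0),.029,thr=200)
E
```

```text
d=[14.85  0.02  1.05] twist=0.002 or -3.140 pos [ 0.5041 -0.0604  0.1725] yaw 1.1 tilt [ 0.024  0.008 -1.   ] q [ 0.06  0.42 -0.07  1.99  0.03  0.71 -0.  ] F [ 0.5 -0.2  0.4] w 0.0609 t 24.95
area 1541 c (0.5073,-0.0628) wh 70.8 49.1 long axis 91.4 deg
area 8402 c (0.5210,-0.0833) wh 153.0 117.0 long axis 90.0 deg
```

View pics/w26t.png

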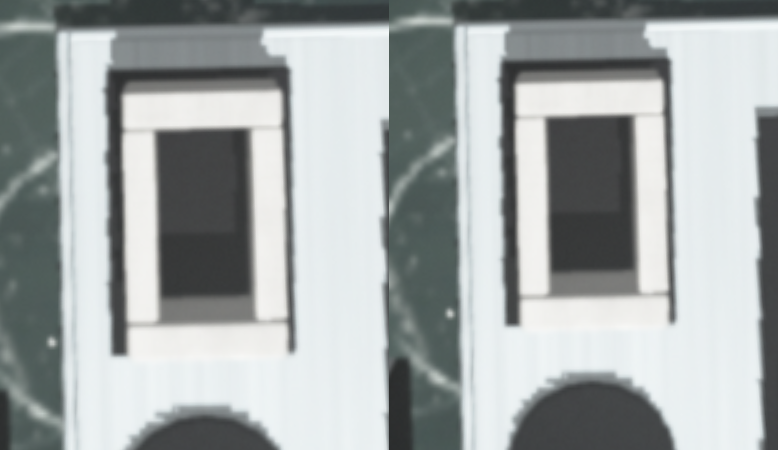

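The applicator is on its pad with margins all round, roughly 0.7 mm off in x and 2 mm in y. The large cup is next.

Request:
arm_command --commands '[{"dx": 0,"dy": -1,"dz": -3,"twist": 0},{"dx": 0,"dy": -2.3,"dz": -7,"twist": 0},{"dx": 0,"dy": -3.6,"dz": -11,"twist": 0},{"dx": 0,"dy": -5,"dz": -15,"twist": 0},{"dx": 0,"dy": -6,"dz": -18.5,"twist": 0},{"dx": 0,"dy": -6.4,"dz": -20,"twist": 0},{"dx": 0,"dy": -6.4,"dz": -20,"twist": 0},{"dx": 0,"dy": -6.4,"dz": -20,"twist": 0}]' --grip -1

```text
clock: 25.62
position: [0.4354, 0.1388, 0.1712]
tool_rot: [1.863, 1.548, 0.314]
force: [0.3, -1.0, 0.9]
grip_width: 0.0856
```

```bash
python3 - <<'E'
from h import *
im,ci=grab('wrist','w27');plan([.4388,.1405,.06],0)
t=top('wrist',im,ci,.036,.37,.50,.08,.20,4500)
cv2.imwrite('pics/w27t.png',grid(t,.37,.20,4500,.01))
E
```

```text
d=[11.14  0.06 -0.19] twist=0.020 or -3.122 pos [0.4358 0.1378 0.1714] yaw 1.1 tilt [ 0.022  0.007 -1.   ] q [-0.35  0.35 -0.11  2.11  0.06  0.66 -0.48] F [-0.1 -0.1  0.7] w 0.0855 t 25.6667
```

View pics/w27t.png

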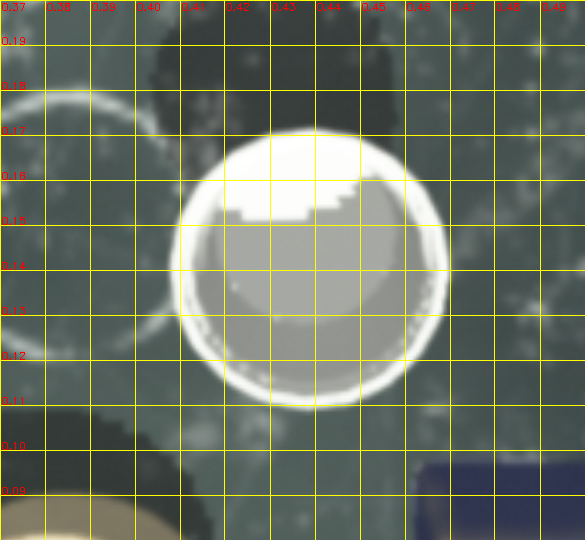

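Request:
arm_command --commands '[{"dx": 3,"dy": 0.1,"dz": -0.2,"twist": 0},{"dx": 6,"dy": 0.1,"dz": -0.2,"twist": 0},{"dx": 9,"dy": 0.1,"dz": -0.2,"twist": 0},{"dx": 12,"dy": 0.1,"dz": -0.2,"twist": 0},{"dx": 13.5,"dy": 0.1,"dz": -0.2,"twist": 0},{"dx": 14.3,"dy": 0.1,"dz": -0.2,"twist": 0},{"dx": 14.3,"dy": 0.1,"dz": -0.2,"twist": 0},{"dx": 14.3,"dy": 0.1,"dz": -0.2,"twist": 0}]'

```text
clock: 26.33
position: [0.4401, 0.1401, 0.0286]
tool_rot: [1.838, 1.548, 0.286]
force: [-0.0, 0.5, -0.0]
grip_width: 0.0855
```

```bash
python3 - <<'E'
from h import *
im,ci=grab('wrist','w28');plan([.4398,.1403,.026],0)
E
```

```text
d=[ 0.31 -0.07  0.01] twist=0.019 or -3.123 pos [0.4404 0.1404 0.0291] yaw 1.1 tilt [ 0.023  0.007 -1.   ] q [-0.39  0.63 -0.06  2.17  0.13  0.31 -0.54] F [ 0.  -0.4  0.7] w 0.0852 t 26.3833
```

View pics/w28.png

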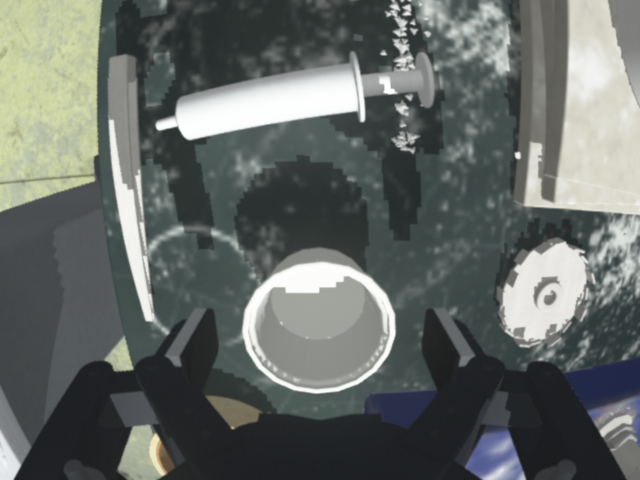

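Request:
arm_command --commands '[{"dx": 0.3,"dy": -0.05,"dz": 0,"twist": 0},{"dx": 0.3,"dy": -0.05,"dz": 0,"twist": 0},{"dx": 0.3,"dy": -0.05,"dz": 0,"twist": 0},{"dx": 0.3,"dy": -0.05,"dz": 0,"twist": 0},{"dx": 0.3,"dy": -0.05,"dz": 0,"twist": 0},{"dx": 0.3,"dy": -0.05,"dz": 0,"twist": 0}]' --grip -0.2 --squeeze 20

```text
clock: 26.88
position: [0.4404, 0.1404, 0.0271]
tool_rot: [1.843, 1.546, 0.291]
force: [-3.2, -1.6, 14.7]
grip_width: 0.0606
```

```bash
python3 - <<'E'
from h import *
im,ci=grab('wrist','w29');plan([.4398,.1403,.026],0)
E
```

```text
d=[ 0.11 -0.06  0.01] twist=0.019 or -3.123 pos [0.4404 0.1404 0.0271] yaw 1.1 tilt [ 0.024  0.007 -1.   ] q [-0.39  0.64 -0.06  2.18  0.13  0.31 -0.54] F [-3.5 -1.9 14.5] w 0.0606 t 26.9333
```

View pics/w29.png

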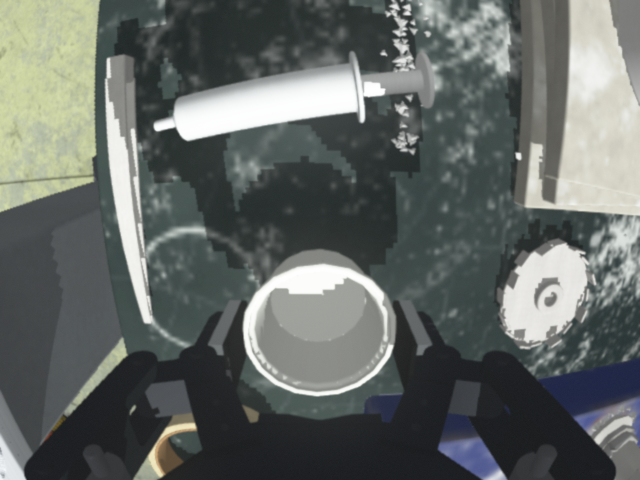

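Request:
arm_command --commands '[{"dx": -0.5,"dy": 0,"dz": 0,"twist": 0},{"dx": -1.5,"dy": 0,"dz": 0,"twist": 0},{"dx": -3.5,"dy": 0,"dz": 0,"twist": 0},{"dx": -6,"dy": 0,"dz": 0,"twist": 0},{"dx": -9,"dy": 0,"dz": 0,"twist": 0},{"dx": -12,"dy": 0,"dz": 0,"twist": 0},{"dx": -14,"dy": 0,"dz": 0,"twist": 0},{"dx": -15,"dy": 0,"dz": 0,"twist": 0},{"dx": -15,"dy": 0,"dz": 0,"twist": 0},{"dx": -15,"dy": 0,"dz": 0,"twist": 0}]' --squeeze 25

```text
clock: 27.77
position: [0.4369, 0.1393, 0.178]
tool_rot: [1.848, 1.544, 0.296]
force: [-0.0, 0.1, -1.4]
grip_width: 0.06
```

```bash
python3 - <<'E'
from h import *
im,ci=grab('side','s30');plan([.509,-.13,.2],0)
cv2.imwrite('pics/s30c.png',cv2.resize(im[100:280,150:330],None,fx=3,fy=3,interpolation=cv2.INTER_CUBIC))
E
```

```text
d=[-2.3   6.79 27.03] twist=0.019 or -3.123 pos [0.4366 0.1392 0.1772] yaw 1.1 tilt [ 0.025  0.007 -1.   ] q [-0.35  0.34 -0.11  2.1   0.07  0.68 -0.49] F [ 0.1  0.4 -1. ] w 0.0601 t 27.8167
```

View pics/s30c.png

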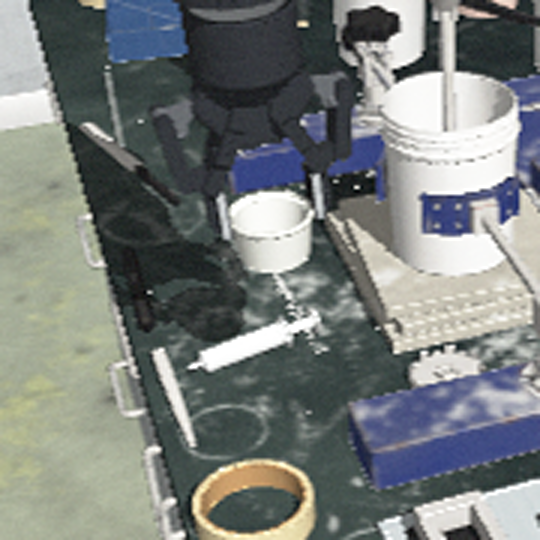

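Lifted and level. I'll carry it to just short of its pad and look.

Request:
arm_command --commands '[{"dx": -1,"dy": 0.5,"dz": 2,"twist": 0},{"dx": -2,"dy": 1.2,"dz": 5,"twist": 0},{"dx": -2,"dy": 2.1,"dz": 8.5,"twist": 0},{"dx": -2,"dy": 3.1,"dz": 12.5,"twist": 0},{"dx": -2,"dy": 4.1,"dz": 16.5,"twist": 0},{"dx": -2,"dy": 5,"dz": 20,"twist": 0},{"dx": -2,"dy": 5.8,"dz": 23,"twist": 0},{"dx": -2,"dy": 6.4,"dz": 25.5,"twist": 0},{"dx": -2,"dy": 6.8,"dz": 27,"twist": 0},{"dx": -2,"dy": 6.8,"dz": 27,"twist": 0},{"dx": -2,"dy": 6.8,"dz": 27,"twist": 0}]'

```text
clock: 28.73
position: [0.5086, -0.1301, 0.196]
tool_rot: [1.877, 1.547, 0.324]
force: [-0.1, 0.2, -0.9]
grip_width: 0.0598
```

```bash
python3 - <<'E'
from h import *
im,ci=grab('wrist','w31');plan([.5093,-.169,.06],1.1)
t=pads('wrist',im,ci,(.42,.66,-.25,.0),2000)
cv2.imwrite('pics/w31t.png',grid(t,.42,.0,2000,.01))
E
```

```text
d=[13.59 -0.32  4.09] twist=-0.001 or 3.141 pos [ 0.5086 -0.1291  0.1962] yaw 1.1 tilt [ 0.023  0.008 -1.   ] q [ 0.17  0.41 -0.03  1.92  0.    0.79  0.15] F [0.2 1.  0. ] w 0.0601 t 28.7833
area 1472 c (0.4402,-0.1710) wh 44.0 40.5 ang 90.0
area 1075 c (0.4470,-0.1009) wh 75.7 24.6 ang 88.7
area 4964 c (0.5893,-0.1064) wh 125.7 40.9 ang 89.1
area 1706 c (0.5076,-0.0689) wh 59.3 29.7 ang 88.7
area 1477 c (0.4387,-0.0462) wh 65.5 37.5 ang 90.0
```

View pics/w31.png

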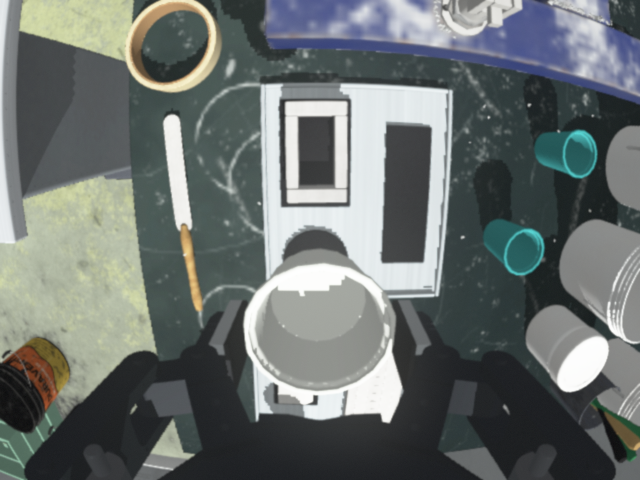

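View pics/w31t.png

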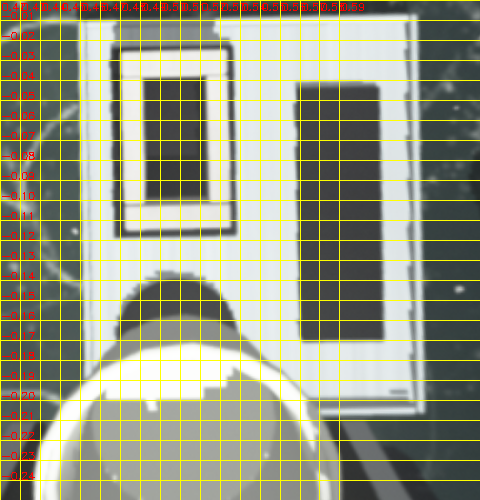

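Request:
arm_command --commands '[{"dx": 1,"dy": -0.1,"dz": 2,"twist": 0},{"dx": 3.5,"dy": -0.2,"dz": 4.1,"twist": 0},{"dx": 7,"dy": -0.3,"dz": 4.1,"twist": 0},{"dx": 10.5,"dy": -0.35,"dz": 4.1,"twist": 0},{"dx": 13.5,"dy": -0.35,"dz": 4.1,"twist": 0},{"dx": 15,"dy": -0.35,"dz": 4.1,"twist": 0},{"dx": 15,"dy": -0.35,"dz": 4.1,"twist": 0},{"dx": 15,"dy": -0.35,"dz": 4.1,"twist": 0}]'

```text
clock: 29.45
position: [0.509, -0.1679, 0.0456]
tool_rot: [1.936, 1.548, 0.386]
force: [0.7, -0.9, 0.5]
grip_width: 0.0599
```

```bash
python3 - <<'E'
from h import *
im,ci=grab('side','s32');plan([.5093,-.169,.0345],1.1)
cv2.imwrite('pics/s32c.png',cv2.resize(im[240:350,260:400],None,fx=4,fy=4,interpolation=cv2.INTER_CUBIC))
im,ci=grab('wrist','w32')
E
```

```text
d=[ 1.2  -0.06  0.07] twist=0.000 or -3.141 pos [ 0.5096 -0.1683  0.0465] yaw 1.1 tilt [ 0.023  0.008 -1.   ] q [ 0.24  0.67 -0.03  1.98  0.01  0.48  0.23] F [ 0.2  0.2 -0.8] w 0.0601 t 29.5
```

View pics/s32c.png

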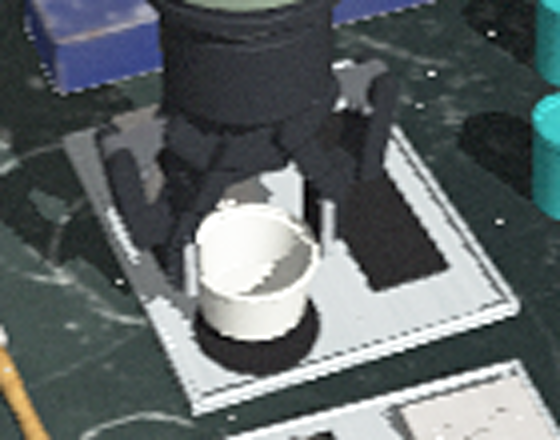

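View pics/w32.png

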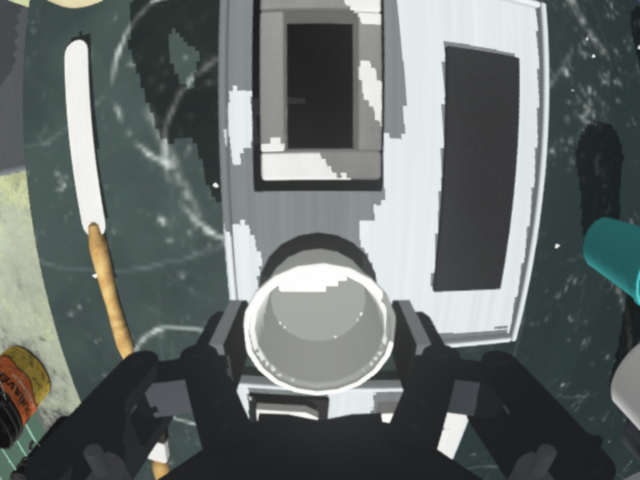

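Request:
arm_command --commands '[{"dx": 0.5,"dy": -0.06,"dz": 0.07,"twist": 0},{"dx": 0.9,"dy": -0.06,"dz": 0.07,"twist": 0},{"dx": 1.1,"dy": -0.06,"dz": 0.07,"twist": 0},{"dx": 1.2,"dy": -0.06,"dz": 0.07,"twist": 0},{"dx": 1.2,"dy": -0.06,"dz": 0.07,"twist": 0}]'

```text
clock: 29.97
position: [0.5096, -0.1692, 0.0349]
tool_rot: [1.863, 1.546, 0.312]
force: [-1.0, 0.0, -0.1]
grip_width: 0.0599
```

Request:
arm_command --commands '[{"dx": 0.1,"dy": 0,"dz": 0,"twist": 0},{"dx": 0.1,"dy": 0,"dz": 0,"twist": 0}]'

```text
clock: 30.13
position: [0.5097, -0.1693, 0.0344]
tool_rot: [1.857, 1.545, 0.306]
force: [-3.1, 1.4, 11.7]
grip_width: 0.0602
```

Request:
arm_command --commands '[{"dx": 0,"dy": 0,"dz": 0,"twist": 0},{"dx": 0,"dy": 0,"dz": 0,"twist": 0},{"dx": 0,"dy": 0,"dz": 0,"twist": 0},{"dx": 0,"dy": 0,"dz": 0,"twist": 0},{"dx": -1.5,"dy": 0,"dz": 0,"twist": 0},{"dx": -4,"dy": 0,"dz": 0,"twist": 0},{"dx": -8,"dy": 0,"dz": 0,"twist": 0},{"dx": -12,"dy": 0,"dz": -2,"twist": 0},{"dx": -15,"dy": 0,"dz": -4,"twist": 0},{"dx": -15,"dy": 0,"dz": -4,"twist": 0},{"dx": -15,"dy": 0,"dz": -4,"twist": 0}]' --grip -1

```text
clock: 31.05
position: [0.5062, -0.1296, 0.1864]
tool_rot: [1.809, 1.542, 0.259]
force: [-0.2, -0.5, 0.2]
grip_width: 0.0852
```

```bash
python3 - <<'E'
from h import *
im,ci=grab('wrist','w33');plan([.43,.22,.2],102)
cv2.imwrite('pics/w33t.png',np.hstack([top('wrist',im,ci,z,.455,.565,-.22,-.04,3300) for z in (.007,.043)]))
E
```

```text
d=[ -1.43  -6.8  -35.18] twist=-1.760 or 1.381 pos [ 0.5054 -0.1303  0.185 ] yaw 1.1 tilt [ 0.025  0.007 -1.   ] q [ 0.17  0.42 -0.03  1.94 -0.    0.76  0.16] F [-0.5 -1.1  0.6] w 0.0854 t 31.1
```

View pics/w33t.png

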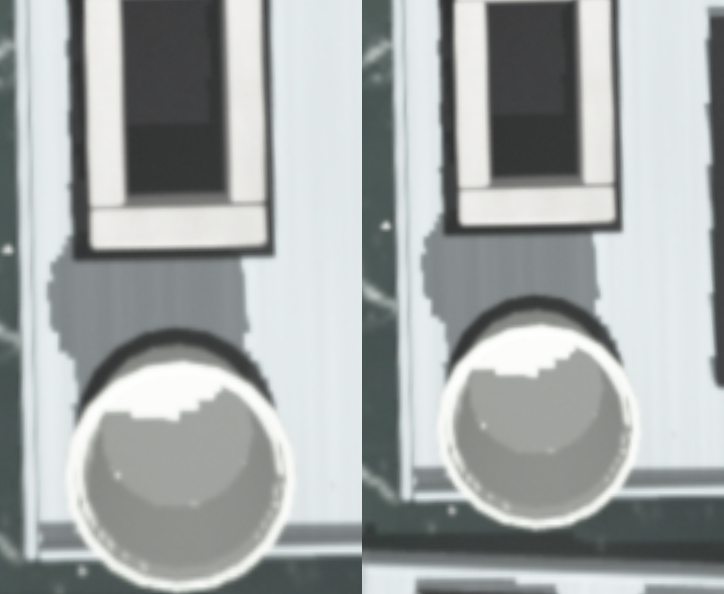

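The large cup is centred on its pad within about 1.5 mm. The syringe is last.

Request:
arm_command --commands '[{"dx": -1,"dy": -0.5,"dz": -3.5,"twist": -0.12},{"dx": -2,"dy": -1.2,"dz": -7.5,"twist": -0.24},{"dx": -2,"dy": -2,"dz": -11.5,"twist": -0.36},{"dx": -2,"dy": -3,"dz": -15.5,"twist": -0.48},{"dx": -2,"dy": -4,"dz": -19.5,"twist": -0.6},{"dx": -2,"dy": -5,"dz": -23.5,"twist": -0.72},{"dx": -2,"dy": -6,"dz": -27.5,"twist": -0.84},{"dx": -2,"dy": -6.8,"dz": -31,"twist": -0.96},{"dx": -2,"dy": -6.8,"dz": -34,"twist": -1.08},{"dx": -2,"dy": -6.8,"dz": -35,"twist": -1.2},{"dx": -2,"dy": -6.8,"dz": -35,"twist": -1.32},{"dx": -2,"dy": -6.8,"dz": -35,"twist": -1.4}]' --grip -0.05

```text
clock: 32.1
position: [0.4295, 0.2183, 0.2041]
tool_rot: [0.44, 1.547, 0.297]
force: [0.1, -0.4, -0.6]
grip_width: 0.0443
```

```bash
python3 - <<'E'
from h import *
plan([.428,.227,.15],102)
E
```

```text
d=[ 5.41  0.79 -0.39] twist=-0.353 or 2.789 pos [0.4295 0.2183 0.2041] yaw 81.8 tilt [ 0.023  0.007 -1.   ] q [-0.24  0.36 -0.45  2.01  0.23  0.8   0.61] F [ 0.1 -0.4 -0.6] w 0.0443 t 32.1
```

Request:
arm_command --commands '[{"dx": 1,"dy": 0.8,"dz": -0.4,"twist": -0.12},{"dx": 3,"dy": 0.8,"dz": -0.4,"twist": -0.24},{"dx": 5,"dy": 0.8,"dz": -0.4,"twist": -0.35},{"dx": 5.5,"dy": 0.8,"dz": -0.4,"twist": -0.35},{"dx": 5.5,"dy": 0.8,"dz": -0.4,"twist": -0.35},{"dx": 5.5,"dy": 0.8,"dz": -0.4,"twist": -0.35}]'

```text
clock: 32.6
position: [0.4279, 0.2268, 0.1489]
tool_rot: [0.096, 1.549, 0.298]
force: [-0.7, -0.3, 0.4]
grip_width: 0.0449
```

```bash
python3 - <<'E'
from h import *
im,ci=grab('wrist','w34'); plan([.428,.2287,.011],102)
t=bright('wrist',im,ci,(.35,.50,.18,.27),.015)
cv2.imwrite('pics/w34t.png',grid(t,.35,.27,4000,.01))
E
```

```text
d=[13.85  0.13 -0.31] twist=-0.006 or 3.135 pos [0.4281 0.2271 0.1495] yaw 101.6 tilt [ 0.023  0.007 -1.   ] q [-0.23  0.46 -0.49  2.05  0.35  0.69  0.83] F [ 0.2 -1.1  0.6] w 0.0446 t 32.65
area 1790 c (0.4273,0.2292) wh 25.6 121.3 long axis 13.1 deg
area 333 c (0.3547,0.2176) wh 74.8 9.5 long axis 90.0 deg
```

View pics/w34t.png

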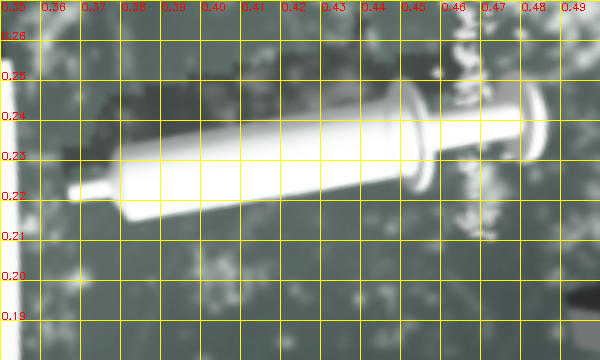

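View pics/w34.png

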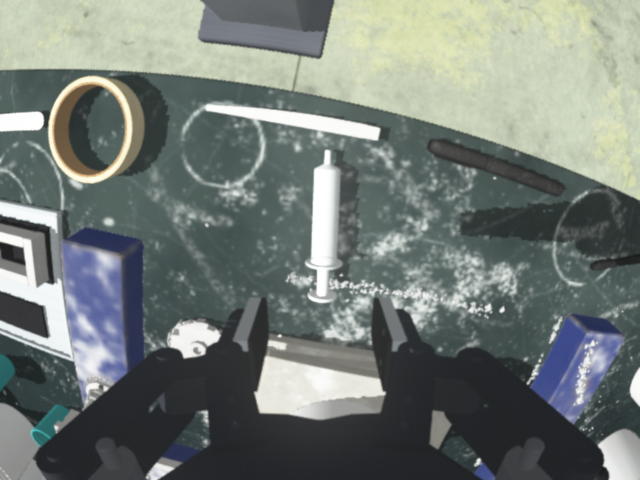

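Request:
arm_command --commands '[{"dx": 3,"dy": 0.45,"dz": -0.4,"twist": 0.035},{"dx": 6,"dy": 0.45,"dz": -0.4,"twist": 0.035},{"dx": 9,"dy": 0.45,"dz": -0.4,"twist": 0.035},{"dx": 11.5,"dy": 0.45,"dz": -0.45,"twist": 0.035},{"dx": 13.2,"dy": 0.45,"dz": -0.45,"twist": 0.035},{"dx": 13.5,"dy": 0.45,"dz": -0.45,"twist": 0.035},{"dx": 13.5,"dy": 0.45,"dz": -0.45,"twist": 0.035},{"dx": 13.5,"dy": 0.45,"dz": -0.45,"twist": 0.035}]'

```text
clock: 33.32
position: [0.4265, 0.2319, 0.0157]
tool_rot: [0.139, 1.546, 0.306]
force: [0.3, -0.2, 0.1]
grip_width: 0.0448
```

```bash
python3 - <<'E'
from h import *
im,ci=grab('wrist','w35'); plan([.426,.2318,.011],99.5)
E
```

```text
d=[ 0.49 -0.   -0.08] twist=0.001 or -3.140 pos [0.4267 0.2319 0.0159] yaw 99.6 tilt [ 0.024  0.008 -1.   ] q [-0.39  0.69 -0.3   2.11  0.55  0.39  0.6 ] F [-0.2  0.2 -0.1] w 0.0451 t 33.3667
```

View pics/w35.png

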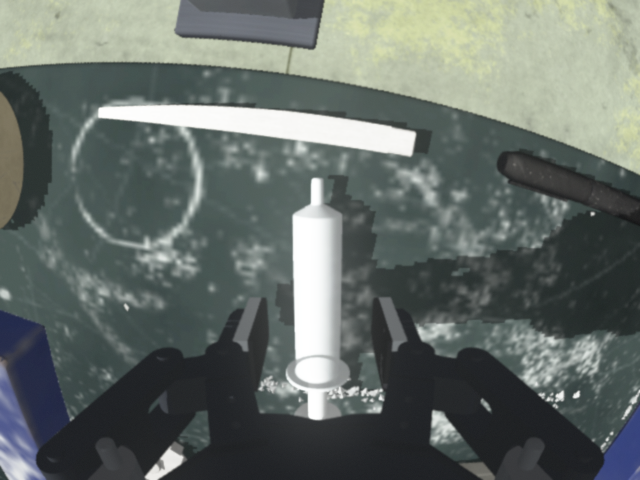

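```bash
python3 - <<'E'
from h import *
im,ci=load('w35'); s=sensors.observe(); M=rot(s['tool_rot']);p=s['position']
for z in (-.06,-.011,0,.011,.027,.055): print(z,proj('wrist',p+M@np.array([0,0,z]),ci).round(0))
print(p2w('wrist',[[318,178],[318,212],[318,373],[318,412]],.015,ci).round(4))
E
```

```text
-0.06 [[317. 179.]]
-0.011 [[317. 302.]]
0 [[317. 325.]]
0.011 [[317. 347.]]
0.027 [[317. 376.]]
0.055 [[318. 420.]]
[[0.3669 0.2222]
 [0.3795 0.2243]
 [0.4525 0.2366]
 [0.4775 0.2407]]
```

Request:
arm_command --commands '[{"dx": 0.2,"dy": 0,"dz": -0.25,"twist": 0},{"dx": 0.4,"dy": 0,"dz": -0.25,"twist": 0},{"dx": 0.45,"dy": 0,"dz": -0.25,"twist": 0},{"dx": 0.45,"dy": 0,"dz": -0.25,"twist": 0}]'

```text
clock: 33.7
position: [0.4245, 0.2315, 0.0115]
tool_rot: [0.146, 1.545, 0.313]
force: [0.0, -0.3, -0.1]
grip_width: 0.0448
```

Request:
arm_command --commands '[{"dx": 0,"dy": 0,"dz": 0,"twist": 0},{"dx": 0,"dy": 0,"dz": 0,"twist": 0},{"dx": 0,"dy": 0,"dz": 0,"twist": 0},{"dx": 0,"dy": 0,"dz": 0,"twist": 0},{"dx": 0,"dy": 0,"dz": 0,"twist": 0},{"dx": 0,"dy": 0,"dz": 0,"twist": 0},{"dx": 0,"dy": 0,"dz": 0,"twist": 0}]' --grip 0.7 --squeeze 20

```text
clock: 34.28
position: [0.4246, 0.2315, 0.0117]
tool_rot: [0.143, 1.545, 0.31]
force: [0.6, -0.6, 5.6]
grip_width: 0.0247
```

```bash
python3 - <<'E'
from h import *
im,ci=grab('wrist','w36'); plan([.426,.2318,.011],99.5)
E
```

```text
d=[0.07 0.01 0.15] twist=0.001 or -3.140 pos [0.4245 0.2315 0.0117] yaw 99.6 tilt [ 0.025  0.008 -1.   ] q [-0.4   0.7  -0.29  2.11  0.55  0.38  0.59] F [-1.5 -0.5  5.9] w 0.0248 t 34.3333
```

View pics/w36.png

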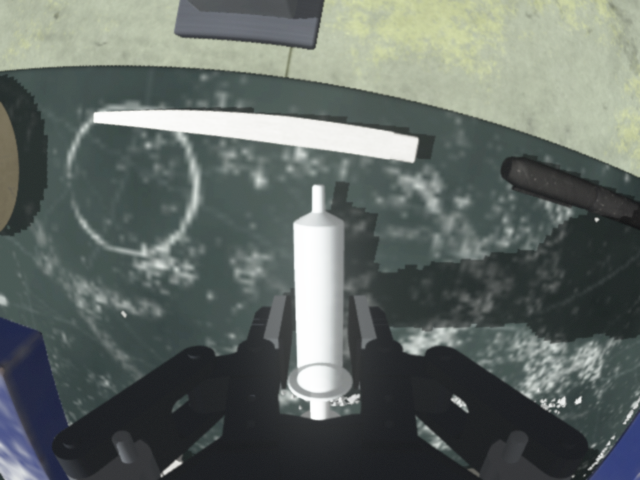

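Request:
arm_command --commands '[{"dx": -0.5,"dy": 0,"dz": 0,"twist": 0},{"dx": -2,"dy": 0,"dz": 0,"twist": 0},{"dx": -5,"dy": 0,"dz": 0,"twist": 0},{"dx": -9,"dy": 0,"dz": 0,"twist": 0},{"dx": -13,"dy": 0,"dz": 0,"twist": 0},{"dx": -16,"dy": 0,"dz": 0,"twist": 0},{"dx": -18,"dy": 0,"dz": 0,"twist": 0},{"dx": -18,"dy": 0,"dz": 0,"twist": 0},{"dx": -18,"dy": 0,"dz": 0,"twist": 0}]'

```text
clock: 35.08
position: [0.4205, 0.23, 0.1927]
tool_rot: [0.144, 1.542, 0.311]
force: [-0.3, -0.1, -0.2]
grip_width: 0.0244
```

```bash
python3 - <<'E'
from h import *
im,ci=grab('wrist','w37'); plan([.591,-.06,.2],1.1)
E
```

```text
d=[ -0.63 -31.41  12.07] twist=1.718 or -1.423 pos [0.42   0.2298 0.1917] yaw 99.6 tilt [ 0.025  0.008 -1.   ] q [-0.2   0.38 -0.53  2.02  0.29  0.78  0.83] F [-0.8 -0.2 -1.3] w 0.0245 t 35.1333
```

View pics/w37.png

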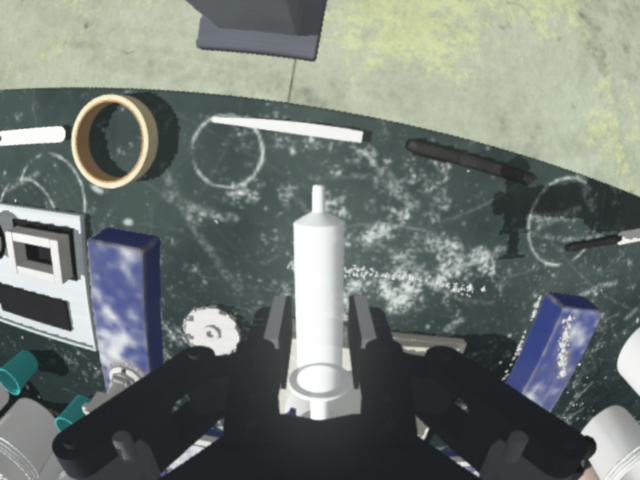

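Request:
arm_command --commands '[{"dx": -1,"dy": -3,"dz": 0,"twist": 0.12},{"dx": -1.5,"dy": -7,"dz": -0.3,"twist": 0.24},{"dx": -1.5,"dy": -11,"dz": -0.6,"twist": 0.36},{"dx": -1.5,"dy": -15,"dz": -1,"twist": 0.48},{"dx": -1.5,"dy": -19,"dz": -1.3,"twist": 0.6},{"dx": -1.5,"dy": -23,"dz": -1.6,"twist": 0.72},{"dx": -1.5,"dy": -27,"dz": -2,"twist": 0.84},{"dx": -1.5,"dy": -30.5,"dz": -2.3,"twist": 0.96},{"dx": -1.5,"dy": -33,"dz": -2.5,"twist": 1.08},{"dx": -1.5,"dy": -33,"dz": -2.5,"twist": 1.2},{"dx": -1.5,"dy": -33,"dz": -2.5,"twist": 1.32},{"dx": -1.5,"dy": -33,"dz": -2.5,"twist": 1.42}]'

```text
clock: 36.13
position: [0.449, -0.1003, 0.2035]
tool_rot: [1.597, 1.547, 0.336]
force: [0.3, -0.2, -0.1]
grip_width: 0.0245
```

```bash
python3 - <<'E'
from h import *
plan([.591,-.08,.2],1.1)
E
```

```text
d=[ 0.69 14.13  2.4 ] twist=0.291 or -2.851 pos [ 0.449  -0.1003  0.2035] yaw 17.8 tilt [ 0.023  0.008 -1.   ] q [ 0.2   0.3  -0.13  2.07  0.04  0.75  0.36] F [ 0.3 -0.2 -0.1] w 0.0245 t 36.1333
```

Request:
arm_command --commands '[{"dx": 0.3,"dy": 3,"dz": 0.5,"twist": 0.1},{"dx": 0.3,"dy": 7,"dz": 1.2,"twist": 0.2},{"dx": 0.3,"dy": 11,"dz": 1.9,"twist": 0.29},{"dx": 0.3,"dy": 13.5,"dz": 2.3,"twist": 0.29},{"dx": 0.3,"dy": 14.1,"dz": 2.4,"twist": 0.29},{"dx": 0.3,"dy": 14.1,"dz": 2.4,"twist": 0.29},{"dx": 0.3,"dy": 14.1,"dz": 2.4,"twist": 0.29}]'

```text
clock: 36.72
position: [0.5895, -0.0802, 0.2025]
tool_rot: [1.919, 1.549, 0.369]
force: [-0.9, 0.0, -0.2]
grip_width: 0.0243
```

```bash
python3 - <<'E'
from h import *
im,ci=grab('wrist','w38'); plan([.591,-.106,.04],1.1)
t=pads('wrist',im,ci,(.45,.68,-.25,.02),2000)
cv2.imwrite('pics/w38t.png',grid(t,.45,.02,2000,.01))
E
```

```text
d=[16.28 -0.22  2.68] twist=0.001 or -3.141 pos [ 0.5893 -0.0805  0.203 ] yaw 1.1 tilt [ 0.021  0.008 -1.   ] q [ 0.08  0.5  -0.05  1.73  0.02  0.88  0.04] F [ 0.1 -0.6 -0.9] w 0.0247 t 36.7667
area 5282 c (0.5102,-0.1943) wh 110.5 120.5 ang 90.0
area 1397 c (0.5045,-0.0704) wh 57.0 25.6 ang 89.2
```

View pics/w38.png

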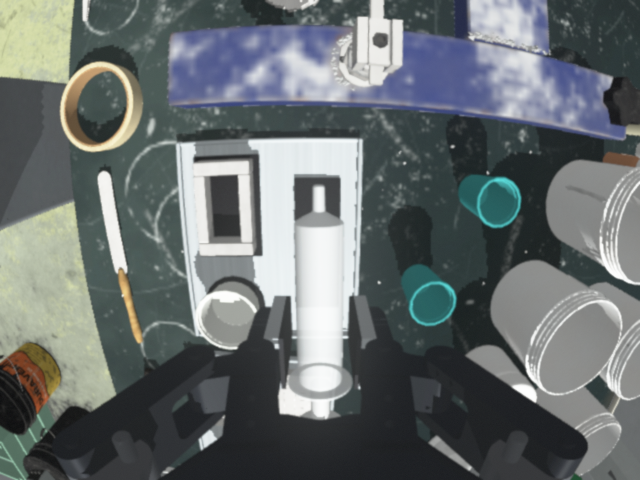

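View pics/w38t.png

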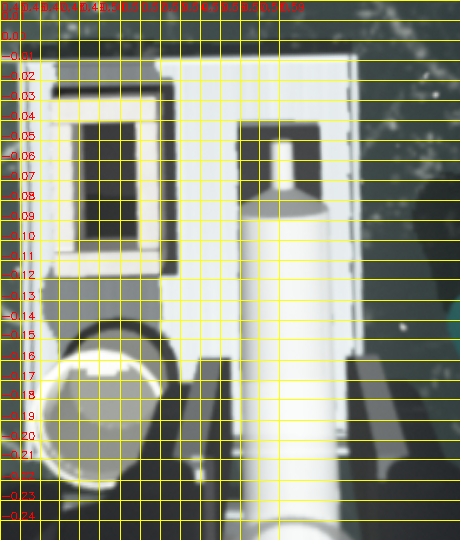

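Request:
arm_command --commands '[{"dx": 2,"dy": -0.05,"dz": 1.5,"twist": 0},{"dx": 5,"dy": -0.1,"dz": 2.6,"twist": 0},{"dx": 8.5,"dy": -0.15,"dz": 2.6,"twist": 0},{"dx": 12,"dy": -0.2,"dz": 2.6,"twist": 0},{"dx": 15,"dy": -0.2,"dz": 2.6,"twist": 0},{"dx": 16.5,"dy": -0.2,"dz": 2.6,"twist": 0},{"dx": 16.5,"dy": -0.2,"dz": 2.6,"twist": 0},{"dx": 16.5,"dy": -0.2,"dz": 2.6,"twist": 0}]'

```text
clock: 37.43
position: [0.5902, -0.1056, 0.0379]
tool_rot: [1.929, 1.55, 0.378]
force: [-0.2, 0.5, 0.2]
grip_width: 0.0248
```

```bash
python3 - <<'E'
from h import *
im,ci=grab('wrist','w39'); plan([.591,-.1055,.019],1.1)
im2,_=grab('side','s39'); cv2.imwrite('pics/s39c.png',cv2.resize(im2[240:350,260:400],None,fx=4,fy=4,interpolation=cv2.INTER_CUBIC))
E
```

```text
d=[ 1.99 -0.05  0.  ] twist=0.000 or -3.141 pos [ 0.5911 -0.1056  0.0389] yaw 1.1 tilt [ 0.021  0.007 -1.   ] q [ 0.12  0.74 -0.05  1.81  0.04  0.57  0.07] F [-0.6 -0.1  0.1] w 0.0247 t 37.4833
```

View pics/w39.png

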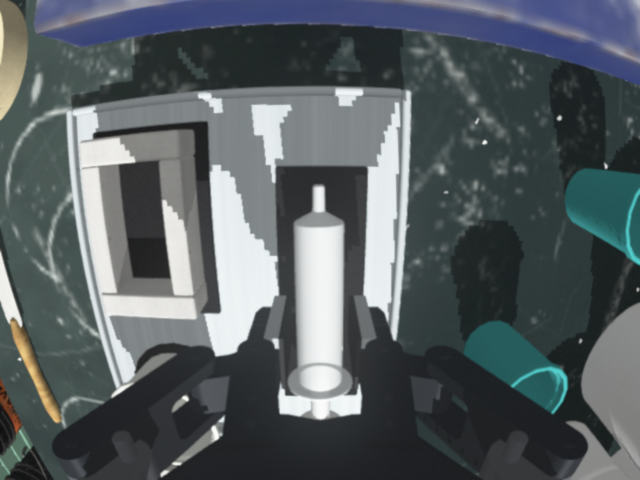

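View pics/s39c.png

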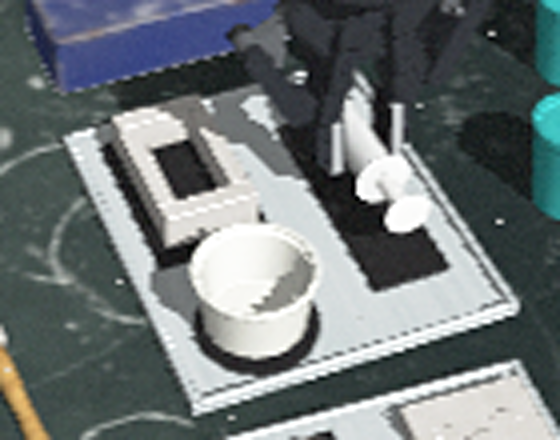

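```bash
python3 - <<'E'
from h import *
im,ci=load('w39'); p=sensors.observe()['position']
c=im[150:260,255:390]; cv2.imwrite('pics/w39c.png',cv2.resize(c,None,fx=5.5,fy=5,interpolation=cv2.INTER_CUBIC))
print(p2w('wrist',[[277,166],[368,167]],.007,ci).round(4))
print('nozzle, barrel', p2w('wrist',[[318.5,185],[319.5,230]],p[2]-.0117+.015,ci).round(4))
im,ci=load('w38'); bb=(.45,.68,-.25,.02)
print('w38', p2w('wrist',[[294,175],[341,175]],.007,ci).round(4))
E
```

```text
[[ 0.5698 -0.0438]
 [ 0.6105 -0.0435]]
nozzle, barrel [[ 0.5878 -0.0471]
 [ 0.5885 -0.0636]]
w38 [[ 0.5689 -0.0415]
 [ 0.6108 -0.0407]]
```

View pics/w39c.png

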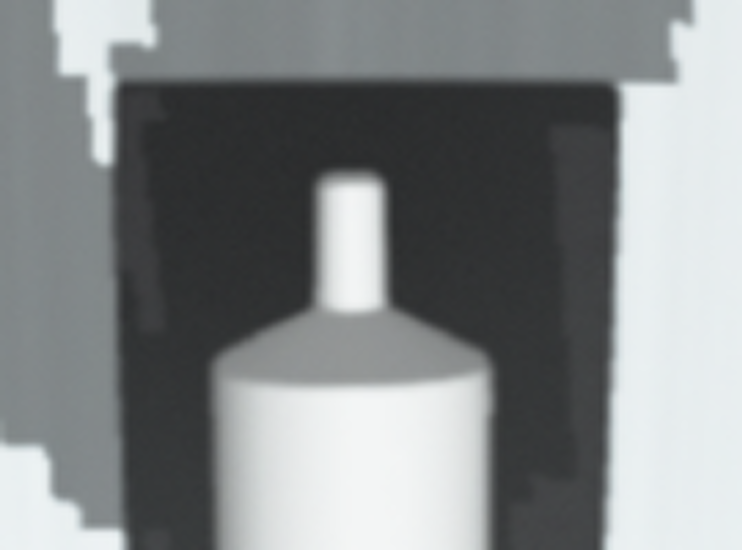

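Request:
arm_command --commands '[{"dx": 0.5,"dy": 0.14,"dz": 0.1,"twist": 0},{"dx": 1.2,"dy": 0.14,"dz": 0.12,"twist": 0},{"dx": 1.7,"dy": 0.14,"dz": 0.12,"twist": 0},{"dx": 1.9,"dy": 0.14,"dz": 0.12,"twist": 0},{"dx": 1.95,"dy": 0.14,"dz": 0.12,"twist": 0},{"dx": 1.95,"dy": 0.14,"dz": 0.12,"twist": 0}]'

```text
clock: 38.03
position: [0.5933, -0.1066, 0.0197]
tool_rot: [1.877, 1.548, 0.326]
force: [0.3, -0.5, -0.8]
grip_width: 0.0249
```

Request:
arm_command --commands '[{"dx": 0.07,"dy": 0,"dz": 0,"twist": 0},{"dx": 0.07,"dy": 0,"dz": 0,"twist": 0}]'

```text
clock: 38.2
position: [0.5934, -0.1065, 0.0191]
tool_rot: [1.876, 1.548, 0.325]
force: [-0.1, 0.5, 2.0]
grip_width: 0.0244
```

Contact is just felt at 2 N. I'll open, retreat and look.

Request:
arm_command --commands '[{"dx": 0,"dy": 0,"dz": 0,"twist": 0},{"dx": 0,"dy": 0,"dz": 0,"twist": 0},{"dx": 0,"dy": 0,"dz": 0,"twist": 0},{"dx": 0,"dy": 0,"dz": 0,"twist": 0},{"dx": 0,"dy": 0,"dz": 0,"twist": 0},{"dx": -2,"dy": 0,"dz": 0,"twist": 0},{"dx": -5,"dy": 0,"dz": 0,"twist": 0},{"dx": -9,"dy": 0,"dz": 0,"twist": 0},{"dx": -13,"dy": -1,"dz": 0,"twist": 0},{"dx": -17,"dy": -2,"dz": 0,"twist": 0},{"dx": -17,"dy": -2,"dz": 0,"twist": 0},{"dx": -17,"dy": -2,"dz": 0,"twist": 0}]' --grip -0.05

```text
clock: 39.2
position: [0.5703, -0.1084, 0.191]
tool_rot: [1.808, 1.544, 0.256]
force: [0.1, 0.3, -0.9]
grip_width: 0.0449
```

```bash
python3 - <<'E'
from h import *
im,ci=grab('wrist','w40'); plan([.53,-.1,.25],1.1)
b=(.45,.65,-.22,.0)
cv2.imwrite('pics/w40t.png',top('wrist',im,ci,.012,*b,2700))
im2,_=grab('side','s40'); cv2.imwrite('pics/s40c.png',cv2.resize(im2[240:460,260:450],None,fx=3,fy=2.7,interpolation=cv2.INTER_CUBIC))
E
```

```text
d=[-6.16 -3.82 -0.94] twist=0.001 or -3.141 pos [ 0.5698 -0.1082  0.1893] yaw 1.1 tilt [ 0.023  0.007 -1.   ] q [ 0.13  0.5  -0.05  1.79  0.02  0.83  0.09] F [-0.7  0.6 -1. ] w 0.0448 t 39.25
```

View pics/w40t.png

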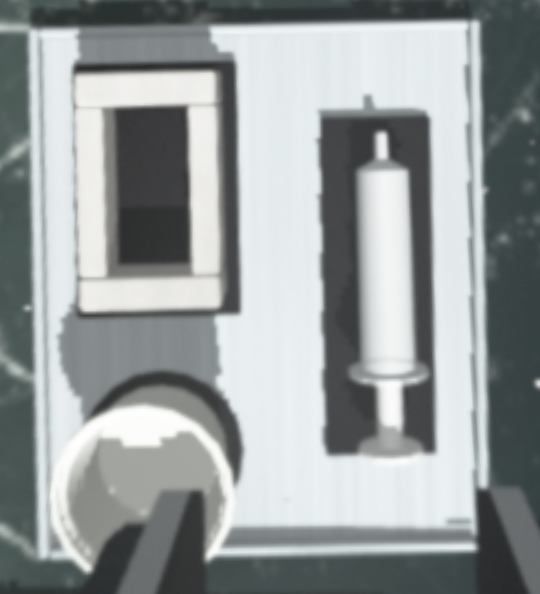

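View pics/s40c.png

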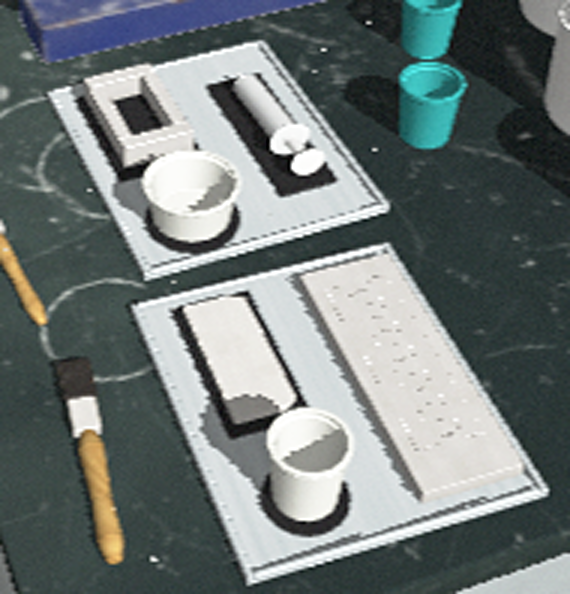

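Request:
arm_command --commands '[{"dx": -3,"dy": -0.5,"dz": 2,"twist": 0},{"dx": -6,"dy": -1.5,"dz": 5,"twist": 0},{"dx": -8,"dy": -2,"dz": 7.2,"twist": 0},{"dx": -8,"dy": -2,"dz": 7.2,"twist": 0},{"dx": -8,"dy": -2,"dz": 7.2,"twist": 0},{"dx": -8,"dy": -2,"dz": 7.2,"twist": 0},{"dx": -8,"dy": -2,"dz": 7.2,"twist": 0}]'

```text
clock: 39.88
position: [0.549, -0.1798, 0.2655]
tool_rot: [1.969, 1.55, 0.42]
force: [0.1, 0.0, 0.5]
grip_width: 0.0449
```

```bash
python3 - <<'E'
from h import *
im,ci=grab('wrist','w41'); plan([.55,-.18,.27],1.1); print(ci['origin'])
b=(.445,.645,-.225,.0)
for z in (7,22,29,43): cv2.imwrite(f'pics/w41_{z}.png',top('wrist',im,ci,z/1000,*b,2600))
cv2.imwrite('pics/w41x.png',np.hstack([cv2.imread('pics/w41_7.png')[:,:270],cv2.imread('pics/w41_29.png')[:,:270]]))
cv2.imwrite('pics/w41y.png',np.hstack([cv2.imread('pics/w41_7.png')[:,270:],cv2.imread('pics/w41_22.png')[:,270:]]))
E
```

```text
d=[-0.42  0.1   0.02] twist=0.002 or -3.139 pos [ 0.5491 -0.1798  0.2657] yaw 1.2 tilt [ 0.019  0.008 -1.   ] q [ 0.25  0.41 -0.04  1.71  0.    1.    0.23] F [ 0.3  0.8 -0.9] w 0.0448 t 39.9333
[ 0.54415658 -0.10296254  0.40059813]
```

View pics/w41x.png

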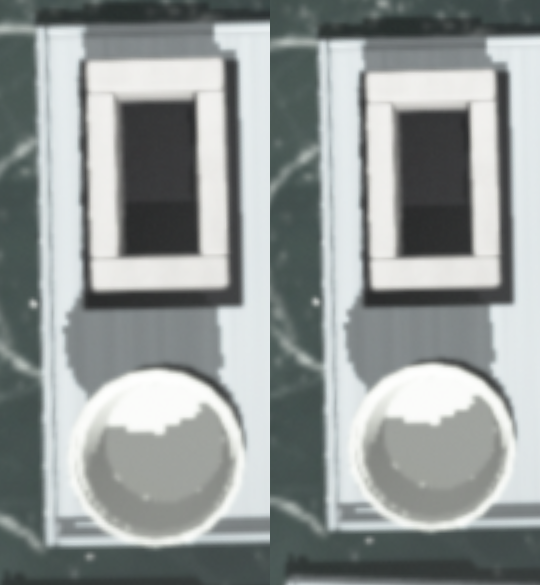

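View pics/w41y.png

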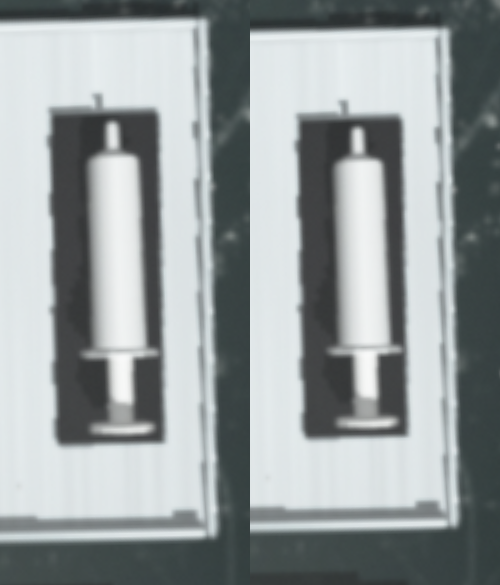

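The last views show everything on its pad: applicator within about 1 mm, syringe about 1.7 mm off with a 1° skew, cups upright. The arm is clear, so I'm handing in.

```bash
python3 - <<'E'
from h import *
im,ci=grab('side','s42'); 
a=load('s40')[0]; d=cv2.absdiff(im,a)[260:460,270:440]; print('changed px in trays',int((d.max(2)>60).sum()))
s=sensors.observe(); print(s['clock'],s['force'].round(1))
print(order.job_done())
E
```

```text
changed px in trays 0
39.9833 [-0.6 -0.  -0.5]
the job is handed in; nothing more can be done
None
```

Both kits are made up and handed in at about 40 s of the 144 s allowed, with the arm clear of everything.

I eased the small cup out first with a small twist, and the side camera showed the large cup staying on the worktop. I then placed the small cup, scraper, applicator, large cup and syringe, in that order.

Offsets from the pad centres, measured with the wrist camera:

| Item | Tray | Offset from pad centre |
|---|---|---|
| Small cup | gauge | under 1 mm |
| Scraper | gauge | about 1 mm, lying along its pad |
| Applicator | plain | about 1 mm, lying along its pad |
| Large cup | plain | about 1.5 mm |
| Syringe | plain | about 1.7 mm across, skewed about 1° |

- **Last check:** the two final side views were the same over the trays, and the last clear one showed both cups upright.
- **Turquoise cups:** I did not touch them.
- **Camera disagreement:** the side camera put the pads 2–4 mm away from where the wrist camera did. I went by the wrist camera because it agreed with where the gripped small cup sat between the jaws. An earlier wrist view had also put the applicator about 2 mm off in y; the later overhead view gave about 1 mm.
- **Tool tilt:** the tool was about 1.3° off vertical in the later moves. It caused no visible trouble in the placings.

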